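# Dress the sprung platen and put the dressing block away

### The arm

A 7-joint arm with a two-finger parallel gripper is mounted at the origin on the work surface. World frame = base frame: x ahead of the robot, y to its left, z up, the work surface at z = 0. Lengths are in mm, angles in rad, forces in N, time in s.
With the tool pointing down it reaches from about 400 to 875 mm from the base axis. Payload 4.4 kg.
Tool frame: the origin (TCP) lies between the finger pads; the fingertips stand ahead of it and the grasp point (between the pads) lies 8 mm behind it (r.finger_overhang is the z of the fingertips in the tool frame, in mm); z points along the fingers, y is the line along which they close (so a half turn about z gives the same grasp; the last joint's range is limited). The gripper opens to 85 mm and grips with 20 to 120 N. Pads are 22 mm wide; open, the fingers measure 114 mm over their backs; the gripper's body (76 mm by 85 mm) begins 54 mm behind the grasp point. The pads swing forward as they close: fully open they stand 13 mm farther back than shut.
Start: joints at [1.106, 0.628, 0.038, 1.517, -0.027, 0.996, -0.02], TCP at [252.431, -598.996, 242.313] pointing down, gripper open.
Joint ranges: [-3.06, 3.06], [-0.37, 2.12], [-1.25, 1.32], [0.18, 2.47], [-1.1, 4.24], [0.23, 1.98], [-2.94, 2.94]. Speed limits (rad/s): [2.57, 2.57, 3.14, 3.14, 3.14, 3.14, 3.14].

### API

Orientations are given as a unit quaternion [w, x, y, z].
In Python, from rig import r, optics gives the robot as it stands.
- The arm moves only by the tool jog_arm, never from a script. Its argument "commands" is a list of rows, each an object of numbers: "rx", "ry", "rz": the turn, a rotation vector about the tool's x, y, z in rad; "x", "y", "z": the shift along the tool's x, y, z in mm; "gripper": the closure, from 0 (fully open) to 1 (shut). In form: [{"rx": .., "ry": .., "rz": .., "x": .., "y": .., "z": .., "gripper": ..}, ...]. A call has 1 to 5 rows; each row is the pose to reach, as a shift and turn from the pose commanded when the call began, along the tool's axes at that moment; what a row does not reach only later rows make up. A row lasts 1/12 s, in which the tool goes at most 41.7 mm and 7.16 degrees, less where a joint would pass 70% of its speed; a pose out of reach is approached as far as the arm can. A call with a gripper value outside its range is refused whole. The fingers move at their own pace and stop on an object; "grip_force" is the grip in N (left out, the last holds). Time passes only in rows, so rows that repeat a pose let the fingers close. It gives the time, the measured TCP pose, the force, the opening and the grip force at its end, in the units of the state.
- r.sense(): the state, without advancing time (a new reading comes with each control period).
- optics.camera(name): name is "side" or "top" or "wrist"; returns a dict with "color" (400x640x3 uint8, blue, green, red), "K" (3x3 intrinsics, pixels), "world_to_cam" (4x4, takes a point from world to camera coordinates). Camera axes: x right, y down, z forward; pixel columns grow to the right and rows downward; lengths in mm; the calibration is good to about 2 mm. The wrist camera is an equidistant fisheye: a pixel r from the principal point sees the ray r / f radians off the axis. A picture is of the moment at which its call begins. There is no depth.
- r.finish_job(): hands the job in; it is judged then, once.
The state is a dict: "time": time; "qpos": joint angles; "qd": joint speeds; "effort": joint torques, N m; "tcp_pos": TCP position; "tool_rot": TCP orientation; "wrist_force": force on the tool from outside, world axes, zero at the start; "wrist_torque": the same for the moment, N m; "finger_gap": finger opening in mm; "gripper_force": force on a finger pad.
Only numpy, scipy, OpenCV 4.12 (cv2) and the standard library are available. Lean on these libraries where they do the work, as an engineer would, in place of code of your own. Each camera call takes 0.05 s, during which the arm holds its last target. There are 200 camera calls.

### The job

Take the dressing block by its two short end faces, set it stone side down on the robot-side end of the sprung platen between the black fences, press the platen about halfway down its spring travel and sweep in one unbroken stroke to the far end, keeping it about half pressed all the way. Then set the block down flat on the open bench and let go, take it again by its long sides, lower it (do not drop it) flat onto the floor of the open case, and lower the case's lid fully closed without slamming it. Leave the white tray, the red bin and the black bracket where they are.

Things in the scene. Friction and masses are not known exactly. Their poses are not given: they have to be found in the camera images.
- block: Dressing block, loose, about 0.3 kg: plain block 72 long (x) x 42 wide (y) x 40 mm high (z); lower 16 mm grey stone, upper 24 mm bright aluminium with two small dark screw heads on top. Starts stone side down on the open bench. Origin: centre of the underside (stone face).
- station: Dressing station, fixed: aluminium base plate 250 (x) x 112 x 12 mm and two upright black fences along x, 250 x 14 mm each, tops 62 mm above the bench, inner faces 54 mm apart (y = +-27 mm): no room for fingers beside the block's long sides. The channel's ends are open. Origin: bench level under the channel's middle; +x runs along the channel from the robot-side end to the far end.
- platen (a joint): The sprung platen: flat steel bar 230 (station's x) x 48 x 12 mm in the channel, stays level. Value: how far it is pressed down, 0 (top 30 mm above the bench) to 0.012 m (on its stops). It yields from 3 N, then 1 N per mm (9 N at 6 mm, the half), the block's weight included. In a full stroke the block's middle goes from 70 mm before to 70 mm beyond the station's middle.
- platen_top (a point): Middle of the platen's top face; moves down with it.
- case: Storage case, fixed: grey plastic open box, outside 96 (x) x 108 (y) x 52 mm high, walls and floor 6 mm, inside 84 x 96 mm. The block lies in it with its length along the case's x: then there is finger room at its long sides, none at its ends. Origin: bench level under the case's middle. The lid's hinge runs along y on the far (+x) rim.
- lid (a joint): The case's lid: flat grey plate 96 x 108 x 8 mm on a stiff hinge that stays where it is left. Value: 0 closed on the rim, growing as it opens; 1.57 stands upright above the far rim, more leans away beyond it. Starts wide open.
- lid_hinge (a point): Middle of the lid's hinge line, on the case's far rim; the line runs along the case's y.
- lid_handle (a point): Middle of the round bar of the lid's steel handle: bar 11 mm thick, 54 mm long along the case's y, 35 mm off the lid's outer face, 66 mm from the hinge (measured along the lid). With the lid open it sticks out beyond the lid, away from the case; with the lid closed it is on top.
- tray: Bystander: loose white open parts tray 100 x 150 x 32 mm high. Origin: centre of its underside.
- scrap_bin: Bystander: loose red open bin 120 x 100 x 60 mm high. Origin: centre of its underside.
- bracket: Bystander: loose black upright angle bracket, about 90 x 72 x 60 mm high, near the robot. Origin: on the bench, about its middle.
Things that resemble listed ones, but are neither listed nor needed, are in the scene too. Leave any brown look-alike of the block alone.

How it is judged:
By the outcome, as a careful person would: the job done as asked, in the order asked, and still so for the second after the job is handed in, with the robot touching nothing.
It also fails if it takes over 72 s, if anything falls off the work surface, if the arm or the gripper's body presses on something with over 40 N, if the wrist force passes 120 N, or if a joint passes its speed limit or range.

## Working session

There is one attempt and no reset: what is moved stays moved. The work goes in short steps, Python scripts to look and compute and a tool call to move; the robot and the scene stay as the last step left them, time stands still between calls to the robot, and variables do not carry over. Pictures are saved under pics/ and viewed, at most 10 in all, crops included, and the job is handed in when it is done.

Besides the shell and the picture viewer there is one more tool, called after ">>>" by a JSON object that holds its "op" and its "data", one argument or row to a line. jog_arm: Moves the arm, as the interface text tells. Its arguments: {"type":"object","properties":{"commands":{"type":"array"},"grip_force":{"type":"number"}},"required":["commands"]}

```bash
mkdir -p pics; ls; python3 - <<'E'
from rig import r, optics
import cv2,pickle,numpy as np
d={}
for n in ("top","side","wrist"):
    c=optics.camera(n); d[n]=c; cv2.imwrite(f"pics/{n}0.png",c["color"])
pickle.dump(d,open("d0.pkl","wb"))
np.set_printoptions(precision=3,suppress=True)
for n in d: print(n,d[n]["K"],d[n]["world_to_cam"])
s=r.sense();print(s, r.finger_overhang)
E
```

```text
pics
top [[419.12    0.    315.439]
 [  0.    419.12  194.153]
 [  0.      0.      1.   ]] [[  -0.026   -1.       0.013  122.794]
 [  -0.981    0.024   -0.191  584.112]
 [   0.191   -0.018   -0.981 1001.255]
 [   0.       0.       0.       1.   ]]
side [[392.649   0.    320.488]
 [  0.    392.649 194.936]
 [  0.      0.      1.   ]] [[ -0.801  -0.599   0.003 517.642]
 [ -0.46    0.611  -0.644 243.485]
 [  0.384  -0.517  -0.765 954.703]
 [  0.      0.      0.      1.   ]]
wrist [[309.707   0.    322.35 ]
 [  0.    309.707 197.66 ]
 [  0.      0.      1.   ]] [[   0.388   -0.922   -0.001 -648.893]
 [  -0.882   -0.372    0.289  -37.752]
 [  -0.267   -0.111   -0.957  378.058]
 [   0.       0.       0.       1.   ]]
{'time': 0.15, 'qpos': array([ 1.106,  0.629,  0.038,  1.518, -0.027,  0.996, -0.02 ]), 'qd': array([-0.   , -0.004,  0.001, -0.005, -0.   ,  0.   , -0.   ]), 'effort': array([  0.002, -56.38 ,   1.228, -19.365,   0.011,   0.007,   0.   ]), 'tcp_pos': array([ 252.248, -598.588,  241.603]), 'tool_rot': array([-0.001,  0.98 ,  0.198, -0.   ]), 'wrist_force': array([0.026, 0.202, 0.055]), 'wrist_torque': array([ 0.013,  0.001, -0.029]), 'gripper_force': 0.0, 'finger_gap': 85.43543069174984} 11.0
```

View pics/top0.png

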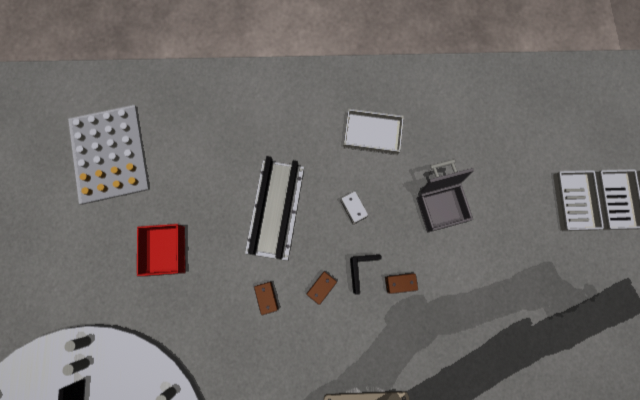

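View pics/side0.png

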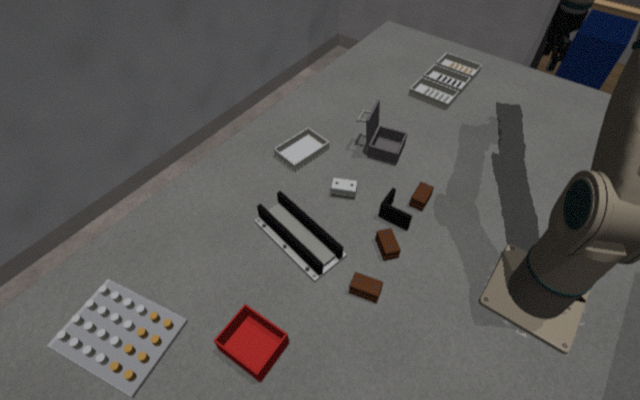

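The top view shows the block at about (354,207), the station at (275,210), the case at (445,208) with its lid handle at (444,168), and the tray, bracket and bin clear of them. The side view has the block at (344,187), the station at (300,235) and the case at (386,146). Next I'll enlarge both views to pick corners.

```bash
python3 - <<'E'
import cv2,pickle,numpy as np
d=pickle.load(open("d0.pkl","rb"))
def crop(n,x,y,w,h,s):
    c=d[n]["color"][y:y+h,x:x+w]; c=cv2.resize(c,None,fx=s,fy=s,interpolation=cv2.INTER_CUBIC)
    c=cv2.convertScaleAbs(c,alpha=1.4,beta=10)
    for u in range(-(-x//10)*10,x+w,10):
        L=14 if u%50 else 30; cv2.line(c,((u-x)*s,0),((u-x)*s,6),(0,255,255),1)
        if u%20==0: cv2.putText(c,str(u),((u-x)*s-10,18),0,.35,(0,255,255),1)
    for v in range(-(-y//10)*10,y+h,10):
        cv2.line(c,(0,(v-y)*s),(6,(v-y)*s),(0,255,255),1)
        if v%20==0: cv2.putText(c,str(v),(8,(v-y)*s+4),0,.35,(0,255,255),1)
    return c
cv2.imwrite("pics/top_c.png",crop("top",240,150,240,115,3) if 0 else np.vstack([crop("top",240,145,130,125,4)[:, :],])) 
a=crop("top",240,150,76,120,5); b=crop("top",336,185,40,45,10)
c=crop("top",410,150,70,90,6)
H=600
pad=lambda i:cv2.copyMakeBorder(i,0,H-i.shape[0],0,0,0)
cv2.imwrite("pics/top_c.png",np.hstack([pad(a),pad(c)]))
a=crop("side",250,185,110,95,5); e=crop("side",350,90,65,80,5)
b=crop("side",325,170,40,32,5)
W=550; 
L=pad(a); R=np.vstack([e,cv2.copyMakeBorder(b,0,600-e.shape[0]-b.shape[0],0,e.shape[1]-b.shape[1],0)]) 
h=min(L.shape[1]+R.shape[1],900)
im=np.hstack([L,R]); print(im.shape)
cv2.imwrite("pics/side_c.png",im[:, :])
t=crop("top",336,185,40,45,10); cv2.imwrite("pics/blk.png",np.hstack([t,cv2.resize(crop("side",325,170,40,45,10),(400,450))]))
E
```

```text
(600, 875, 3)
```

View pics/top_c.png

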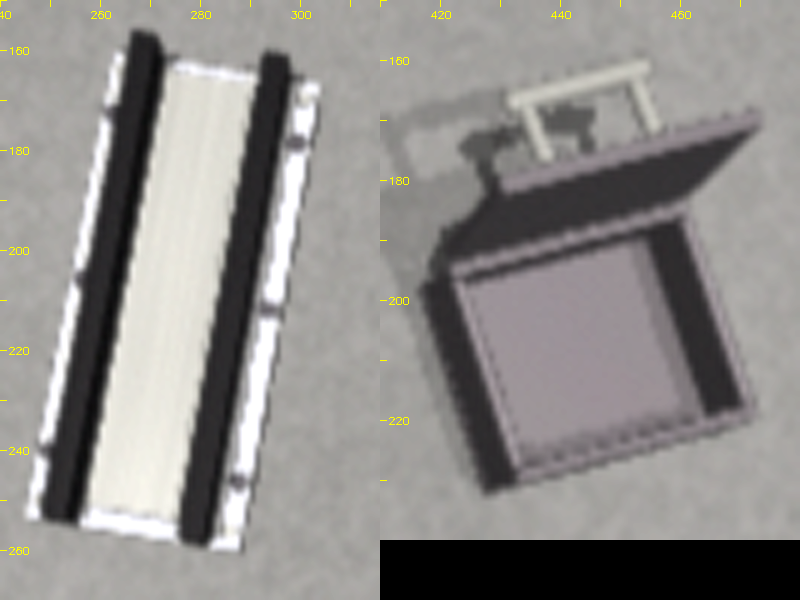

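```bash
python3 - <<'E'
import cv2
im=cv2.imread("pics/side_c.png"); print(im.shape); cv2.imwrite("pics/side_c2.png",im[:, :800] if im.shape[1]<=800 else cv2.resize(im,(800,int(600*800/im.shape[1]))))
E
```

```text
(600, 875, 3)
```

View pics/blk.png

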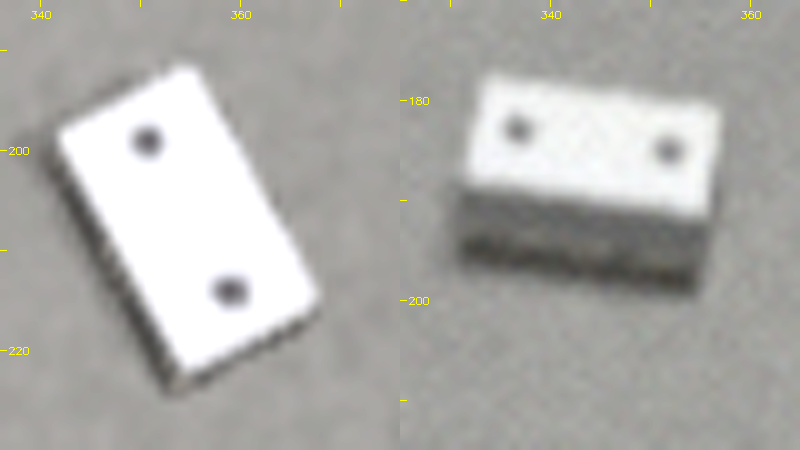

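View pics/side_c2.png

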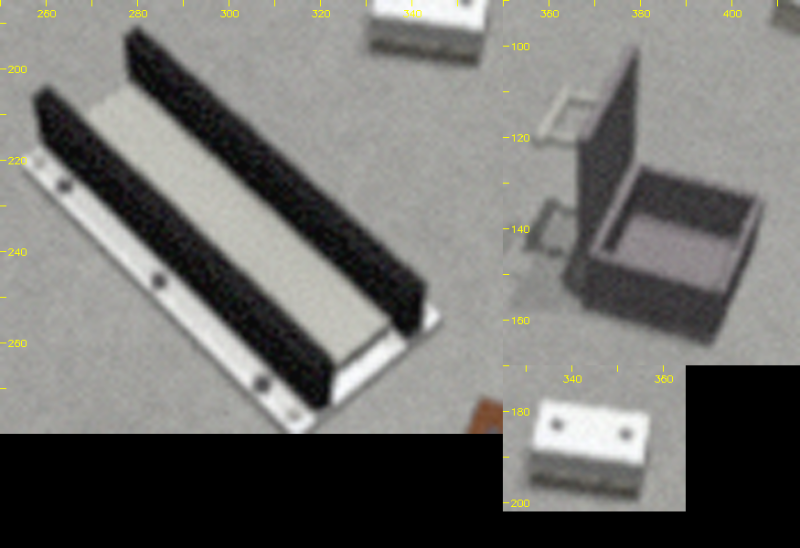

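The crops give clear corner pixels. In the top view the block's top corners are about (342,198), (355,192), (368,215) and (354,222), the station is at 243..304 x 156..260, and the case rim is at 421..473 x 185..230. The side view shows the same corners. I'll fit the poses to both views, with height left free.

```bash
cat > geo.py <<'E'
import numpy as np,pickle
from scipy.optimize import least_squares
def proj(c,p):
    q=c["world_to_cam"][:3,:3]@p+c["world_to_cam"][:3,3]; q=c["K"]@q; return q[:2]/q[2]
def place(p,x,y,z,a):
    c,s=np.cos(a),np.sin(a); return np.array([x+c*p[0]-s*p[1],y+s*p[0]+c*p[1],z+p[2]])
E
python3 - <<'E'
from geo import *
np.set_printoptions(precision=2,suppress=True)
d=pickle.load(open("d0.pkl","rb"))
T=lambda X,Y,ox,oy,s,dx=0:("top",np.array([(X-dx+.5)/s-.5+ox,(Y+.5)/s-.5+oy]))
S=lambda X,Y,ox,oy,s,dx=0:("side",np.array([(X-dx+.5)/s-.5+ox,(Y+.5)/s-.5+oy]))
tb=lambda X,Y:T(X,Y,336,185,10); sb=lambda X,Y:S(X,Y,325,170,10,400)
block=[((36,21,40),tb(57,131)),((36,-21,40),tb(192,66)),((-36,-21,40),tb(320,297)),((-36,21,40),tb(185,375)),((-36,21,0),tb(172,396)),
((36,-21,40),sb(485,72)),((-36,-21,40),sb(720,105)),((-36,21,40),sb(708,215)),((36,21,40),sb(465,183)),((36,21,0),sb(458,264)),((-36,21,0),sb(696,298))]
ts=lambda X,Y:T(X,Y,240,150,5); k=5*800/875; ss=lambda X,Y:S(X,Y,250,185,k)
st=[((125,56,12),ts(116,50)),((125,-56,12),ts(319,83)),((-125,56,12),ts(27,517)),((-125,-56,12),ts(240,551)),((125,41,62),ts(134,30)),((125,-27,62),ts(264,52)),
((125,27,62),ss(45,86)),((-125,27,62),ss(332,358)),((-125,-41,62),ss(425,283)),((125,-41,62),ss(139,27)),((-125,-56,12),ss(440,317)),((125,56,12),ss(25,163)),((-125,-41,12),ss(421,332))]
tc=lambda X,Y:T(X,Y,410,150,6,380); sc=lambda X,Y:S(X,Y,350,90,k,503)
ca=[((-48,54,52),tc(515,482)),((-48,-54,52),tc(757,412)),((-48,54,0),tc(487,492)),((48,-54,52),tc(687,206)),((48,54,52),tc(449,268)),
((-48,54,52),sc(717,290)),((-48,-54,52),sc(764,200)),((48,54,52),sc(583,258)),((-48,54,0),sc(713,344)),((48,54,0),sc(585,307)),((48,-54,52),sc(645,163))]
def fit(o,x0):
    f=lambda q:np.concatenate([proj(d[n],place(np.array(m,float),*q))-uv for m,(n,uv) in o])
    s=least_squares(f,x0,loss="soft_l1"); return s.x,s.fun.reshape(-1,2)
poses={}
for n,o,x0 in (("block",block,(560,20,0,.4)),("station",st,(540,230,0,-.2)),("case",ca,(540,-200,0,.2))):
    q,e=fit(o,x0); poses[n]=q; print(n,q,np.degrees(q[3]));print(e.T)
# lid
q=poses["case"]
L=[((96,54),8,tc(500,186)),((96,-54),8,tc(760,117)),((66,27),43,tc(511,101)),((66,-27),43,tc(649,66)),
   ((66,27),43,sc(540,137)),((66,-27),43,sc(568,90)),((96,54),8,sc(578,140)),((96,-54),8,sc(637,45))]
def lp(s,y,h,a): # s along lid, h off inner face
    return place(np.array([48-s*np.cos(a)+h*np.sin(a),y,52+s*np.sin(a)+h*np.cos(a)]),*q)
f=lambda a:np.concatenate([proj(d[n],lp(s,y,h,a[0]))-uv for (s,y),h,(n,uv) in L])
s=least_squares(f,[1.7]);print("lid",s.x,s.fun.reshape(-1,2).T, "handle",lp(66,0,43,s.x[0]))
poses["lid"]=s.x; pickle.dump(poses,open("poses.pkl","wb"))
# block height from two-view triangulation of screws
A=[]
import cv2
P=lambda n:d[n]["K"]@d[n]["world_to_cam"][:3]
for t,sd in ((tb(148,140),sb(517,130)),(tb(231,291),sb(670,151)),(tc(511,101),sc(540,137)),(tc(649,66),sc(568,90))):
    X=cv2.triangulatePoints(P("top"),P("side"),t[1],sd[1]);print((X[:3]/X[3]).T)
for n,u,v in (("tray",373,132),("bin",160,250),("bracket",355,258)):
    c=d[n] if n in d else d["top"];K=c["K"];R=c["world_to_cam"][:3,:3];t=c["world_to_cam"][:3,3]
    o=-R.T@t;w=R.T@np.linalg.inv(K)@[u,v,1];print(n,o-w*o[2]/w[2])
E
```

```text
block [556.3    8.68  -0.31   0.46] 26.496864893132642
[[-0.62  0.22  1.17  0.23 -0.06 -0.46  0.46 -0.11 -0.8  -0.4   0.12]
 [ 0.12 -0.9   0.55  0.45  0.26  0.03  0.03 -0.22 -0.48  0.39  0.42]]
station [560.41 214.11  -3.95  -0.19] -10.702985011850618
[[-0.17  0.53 -0.29  0.21 -0.16  0.06  0.59  0.48  0.29 -0.3   0.23 -1.38
   0.26]
 [ 0.07  0.08 -0.34 -0.07 -0.32 -0.53 -0.11  0.21  0.41 -0.03  0.12 -0.13
   0.23]]
case [ 548.88 -224.48   -3.24    0.23] 13.2324373209958
[[ 0.4   0.75 -0.62  0.32 -0.11  1.    0.24  0.56 -0.64 -1.41 -2.18]
 [ 0.1   0.94  0.56 -0.7  -0.61  1.06 -0.68 -0.59  1.16  0.65 -0.39]]
lid [1.63] [[ 0.22  0.64  1.11 -0.8   0.29  0.06  0.23 -1.17]
 [-0.51 -0.31  1.02  1.44  0.89  1.09 -0.08  0.27]] handle [ 641.39 -202.73  111.95]
[[576.13  18.69  40.39]]
[[536.38  -0.82  40.69]]
[[ 635.35 -172.35  118.28]]
[[ 649.92 -230.67  114.27]]
tray [767.58 -55.34   0.  ]
bin [460.86 511.43   0.  ]
bracket [427.41   9.28   0.  ]
```

```bash
cat > plan.py <<'E'
import numpy as np,sys
from scipy.spatial.transform import Rotation as R
from rig import r
def tool(yaw): # tool pointing down, its y axis at world yaw (deg)
    a=np.radians(yaw); y=np.array([np.cos(a),np.sin(a),0]); z=np.array([0,0,-1.]); return R.from_matrix(np.c_[np.cross(y,z),y,z])
def plan(*wps):
    s=r.sense(); p=np.array(s["tcp_pos"]); q=s["tool_rot"]; o=R.from_quat([q[1],q[2],q[3],q[0]])
    y=o.as_matrix()[:,1]; print("t",round(s["time"],2),"p",p.round(1),"yaw",round(np.degrees(np.arctan2(y[1],y[0])),2),"gap",round(s["finger_gap"],1),"F",np.round(s["wrist_force"],1))
    for x,yy,z,yaw in wps:
        t=np.array([x,yy,z]); o2=tool(yaw)
        print("xyz",o.inv().apply(t-p).round(1),"r",(o.inv()*o2).as_rotvec().round(4)); p,o=t,o2
E
python3 -c "
from plan import *
plan((345,-420,220,-42),(430,-250,220,-17),(510,-90,200,8),(556,9,130,26.3))"
```

```text
t 0.15 p [ 252.2 -598.6  241.6] yaw -67.15 gap 85.4 F [0.  0.2 0.1]
xyz [ 154.8 -128.5   21.8] r [-1.40e-03 -3.00e-04 -4.39e-01]
xyz [183.2 -50.6   0. ] r [ 0.      0.     -0.4363]
xyz [176.4  29.7  20. ] r [ 0.      0.     -0.4363]
xyz [91.6 59.3 70. ] r [ 0.      0.     -0.3194]
```

>>> {"op": "jog_arm", "data": {
  "commands": [
    {"x":31,"y":-26,"z":4,"rz":-0.088},
    {"x":62,"y":-51,"z":9,"rz":-0.176},
    {"x":93,"y":-77,"z":13,"rz":-0.263},
    {"x":124,"y":-103,"z":17,"rz":-0.351},
    {"x":154.8,"y":-128.5,"z":21.8,"rz":-0.439}
  ]
}}

```text
invalid input at $.commands[0]: expected keys rx, ry, rz, x, y, z, gripper
```

>>> {"op": "jog_arm", "data": {
  "commands": [
    {"x":36.6,"y":-10,"rz":-0.087},
    {"x":73.3,"y":-20,"rz":-0.174},
    {"x":110,"y":-30,"rz":-0.262},
    {"x":146.5,"y":-40.5,"rz":-0.349},
    {"x":183.2,"y":-50.6,"rz":-0.4363}
  ]
}}

```text
invalid input at $.commands[0]: expected keys rx, ry, rz, x, y, z, gripper
```

>>> {"op": "jog_arm", "data": {
  "commands": [
    {"x":35.3,"y":6,"z":4,"rz":-0.087},
    {"x":70.6,"y":12,"z":8,"rz":-0.174},
    {"x":106,"y":18,"z":12,"rz":-0.262},
    {"x":141,"y":24,"z":16,"rz":-0.349},
    {"x":176.4,"y":29.7,"z":20,"rz":-0.4363}
  ]
}}

```text
invalid input at $.commands[0]: expected keys rx, ry, rz, x, y, z, gripper
```

>>> {"op": "jog_arm", "data": {
  "commands": [
    {"x":23,"y":15,"z":18,"rz":-0.08},
    {"x":46,"y":30,"z":35,"rz":-0.16},
    {"x":69,"y":45,"z":53,"rz":-0.24},
    {"x":91.6,"y":59.3,"z":70,"rz":-0.3194},
    {"x":91.6,"y":59.3,"z":70,"rz":-0.3194}
  ]
}}

```text
invalid input at $.commands[0]: expected keys rx, ry, rz, x, y, z, gripper
```

```bash
python3 - <<'E'
from plan import *
from rig import optics
import cv2,pickle
c=optics.camera("wrist"); pickle.dump(c,open("w1.pkl","wb")); cv2.imwrite("pics/w1.png",c["color"])
plan((556.3,8.8,60,26.3))
E
```

```text
t 0.2 p [ 252.3 -598.7  241.7] yaw -67.15 gap 85.8 F [ 0.  -0.4  0. ]
xyz [ 516.  -441.5  182.3] r [-9.000e-04 -1.000e-03 -1.631e+00]
```

View pics/w1.png

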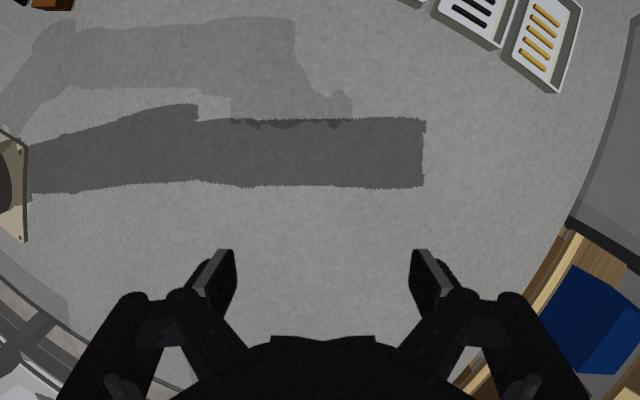

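The commands need every key, so nothing has moved yet. The picture is the start view, with the fingertips at about (235,250) and (413,250). I'll resend the moves with full rows.

>>> {"op": "jog_arm", "data": {
  "commands": [
    {"rx":0,"ry":0,"gripper":0,"x":31,"y":-26,"z":4,"rz":-0.088},
    {"rx":0,"ry":0,"gripper":0,"x":62,"y":-51,"z":9,"rz":-0.176},
    {"rx":0,"ry":0,"gripper":0,"x":93,"y":-77,"z":13,"rz":-0.263},
    {"rx":0,"ry":0,"gripper":0,"x":124,"y":-103,"z":17,"rz":-0.351},
    {"rx":0,"ry":0,"gripper":0,"x":154.8,"y":-128.5,"z":21.8,"rz":-0.439}
  ]
}}

```text
time: 0.62
tcp_pos: [345.7, -418.7, 220.4]
tool_rot: [0.0, 0.913, 0.409, 0.0]
wrist_force: [0.7, -0.4, -0.6]
finger_gap: 85.4
gripper_force: 0.0
```

>>> {"op": "jog_arm", "data": {
  "commands": [
    {"rx":0,"ry":0,"gripper":0,"z":0,"x":36.6,"y":-10,"rz":-0.087},
    {"rx":0,"ry":0,"gripper":0,"z":0,"x":73.3,"y":-20,"rz":-0.174},
    {"rx":0,"ry":0,"gripper":0,"z":0,"x":110,"y":-30,"rz":-0.262},
    {"rx":0,"ry":0,"gripper":0,"z":0,"x":146.5,"y":-40.5,"rz":-0.349},
    {"rx":0,"ry":0,"gripper":0,"z":0,"x":183.2,"y":-50.6,"rz":-0.4363}
  ]
}}

```text
time: 1.03
tcp_pos: [430.6, -248.8, 220.6]
tool_rot: [0.0, 0.803, 0.596, -0.0]
wrist_force: [1.3, -0.4, -0.1]
finger_gap: 85.7
gripper_force: 0.0
```

>>> {"op": "jog_arm", "data": {
  "commands": [
    {"rx":0,"ry":0,"gripper":0,"x":35.3,"y":6,"z":4,"rz":-0.087},
    {"rx":0,"ry":0,"gripper":0,"x":70.6,"y":12,"z":8,"rz":-0.174},
    {"rx":0,"ry":0,"gripper":0,"x":106,"y":18,"z":12,"rz":-0.262},
    {"rx":0,"ry":0,"gripper":0,"x":141,"y":24,"z":16,"rz":-0.349},
    {"rx":0,"ry":0,"gripper":0,"x":176.4,"y":29.7,"z":20,"rz":-0.4363}
  ]
}}

```text
time: 1.45
tcp_pos: [510.7, -89.0, 200.4]
tool_rot: [0.0, 0.655, 0.756, -0.0]
wrist_force: [0.7, -0.4, -0.7]
finger_gap: 85.4
gripper_force: 0.0
```

>>> {"op": "jog_arm", "data": {
  "commands": [
    {"rx":0,"ry":0,"gripper":0,"x":23,"y":15,"z":18,"rz":-0.08},
    {"rx":0,"ry":0,"gripper":0,"x":46,"y":30,"z":35,"rz":-0.16},
    {"rx":0,"ry":0,"gripper":0,"x":69,"y":45,"z":53,"rz":-0.24},
    {"rx":0,"ry":0,"gripper":0,"x":91.6,"y":59.3,"z":70,"rz":-0.3194},
    {"rx":0,"ry":0,"gripper":0,"x":91.6,"y":59.3,"z":70,"rz":-0.3194}
  ]
}}

```text
time: 1.87
tcp_pos: [556.5, 15.4, 127.9]
tool_rot: [-0.002, 0.523, 0.852, 0.002]
wrist_force: [0.5, -0.5, -0.2]
finger_gap: 85.3
gripper_force: 0.0
```

```bash
python3 - <<'E'
from plan import *
from rig import optics
import cv2,pickle
c=optics.camera("wrist"); pickle.dump(c,open("w1.pkl","wb")); cv2.imwrite("pics/w1.png",c["color"])
plan((556.3,8.8,60,26.3))
# fingertip heights from the start view: tips as rays at +-42.7 mm across
K=c["K"]
s=r.sense();q=s["tool_rot"];o=R.from_quat([q[1],q[2],q[3],q[0]]).as_matrix();W=c["world_to_cam"];C=-W[:3,:3].T@W[:3,3]
for u,v in ((235,251),(412,251)):
    d=np.array([u-K[0,2],v-K[1,2]]);n=np.hypot(*d);th=n/K[0,0]
    ray=W[:3,:3].T@np.r_[d/n*np.sin(th),np.cos(th)]; cc=o.T@(C-s["tcp_pos"]); rr=o.T@ray
    k=(np.sign(rr[1])*42.7-cc[1])/rr[1]; print("tip tool frame",(cc+k*rr).round(1))
# block silhouette: bright pixels of the top face
g=c["color"].min(2); m=(g>200).astype(np.uint8); n,l,st,ce=cv2.connectedComponentsWithStats(m)
for i in range(1,n):
    if st[i,4]>400: print(st[i],ce[i].round(1))
E
```

```text
t 1.92 p [555.8  12.2 128.8] yaw 26.61 gap 85.2 F [-0.6 -1.2 -0.4]
xyz [-3.5 -1.  68.8] r [-0.0011 -0.0032  0.0054]
tip tool frame [  7.2 -42.7   6.6]
tip tool frame [13.4 42.7 -5.1]
```

View pics/w1.png

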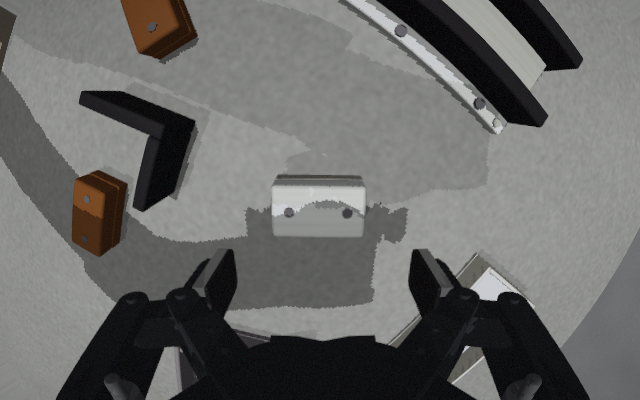

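The wrist view shows the block's top face at about (272..366, 186..237), square to the fingers, with the station at the upper right and the bracket and brown look-alikes clear. I'll check the block's position from these corners at z=40.

```bash
cat >> plan.py <<'E'
def wray(c,u,v,z): # wrist pixel to world at height z
    K=c["K"];W=c["world_to_cam"];C=-W[:3,:3].T@W[:3,3]
    d=np.array([u-K[0,2],v-K[1,2]]);n=np.hypot(*d);th=n/K[0,0]
    ray=W[:3,:3].T@np.r_[d/n*np.sin(th),np.cos(th)]; return (C+ray*(z-C[2])/ray[2])
E
python3 - <<'E'
from plan import *
import pickle
c=pickle.load(open("w1.pkl","rb"))
P=np.array([wray(c,u,v,40) for u,v in((272.5,185.5),(366,185.5),(366,237),(273,237))]); print(P.round(1)); print(P.mean(0).round(1), np.linalg.norm(P[1]-P[0]),np.linalg.norm(P[2]-P[1])); d=P[1]-P[0];print(np.degrees(np.arctan2(d[1],d[0])))
b=P.mean(0)
plan((556.3,9,70,26.3),(556.3,9,8.5,26.3))
E
```

```text
[[515.3  14.4  40. ]
 [576.6  45.4  40. ]
 [596.8   9.5  40. ]
 [532.4 -23.1  40. ]]
[555.3  11.6  40. ] 68.68170806559934 41.20702753420647
26.84325027580964
t 1.92 p [555.8  12.2 128.8] yaw 26.61 gap 85.2 F [-0.6 -1.2 -0.4]
xyz [-3.2 -0.9 58.8] r [-0.0011 -0.0032  0.0054]
xyz [ 0.   0.  61.5] r [0. 0. 0.]
```

>>> {"op": "jog_arm", "data": {
  "commands": [
    {"rx":0,"ry":0,"gripper":0,"x":-1.5,"y":-0.5,"z":20,"rz":0.005},
    {"rx":0,"ry":0,"gripper":0,"x":-3,"y":-1,"z":40,"rz":0.005},
    {"rx":0,"ry":0,"gripper":0,"x":-3,"y":-1,"z":58,"rz":0.005},
    {"rx":0,"ry":0,"gripper":0,"x":-3,"y":-1,"z":58,"rz":0.005},
    {"rx":0,"ry":0,"gripper":0,"x":-3,"y":-1,"z":58,"rz":0.005}
  ]
}}

```text
time: 2.33
tcp_pos: [555.9, 4.3, 72.4]
tool_rot: [-0.0, 0.531, 0.848, -0.001]
wrist_force: [-0.0, 0.6, 0.2]
finger_gap: 85.5
gripper_force: 0.0
```

```bash
python3 -c "
from plan import *
plan((556.2,9.3,8.5,26.4))"
```

```text
t 2.33 p [555.9   4.3  72.4] yaw 25.92 gap 85.5 F [-0.   0.6  0.2]
xyz [ 4.4  2.6 63.9] r [-0.0019  0.0001 -0.0084]
```

>>> {"op": "jog_arm", "data": {
  "commands": [
    {"rx":0,"ry":0,"gripper":0,"x":3.5,"y":2,"z":8,"rz":-0.008},
    {"rx":0,"ry":0,"gripper":0,"x":3.5,"y":2,"z":16,"rz":-0.008},
    {"rx":0,"ry":0,"gripper":0,"x":3.5,"y":2,"z":20,"rz":-0.008},
    {"rx":0,"ry":0,"gripper":0,"x":3.5,"y":2,"z":20,"rz":-0.008},
    {"rx":0,"ry":0,"gripper":0,"x":3.5,"y":2,"z":20,"rz":-0.008}
  ]
}}

```text
time: 2.75
tcp_pos: [556.7, 9.4, 52.5]
tool_rot: [-0.0, 0.526, 0.85, -0.0]
wrist_force: [-0.2, 0.7, -0.1]
finger_gap: 85.4
gripper_force: 0.0
```

```bash
python3 -c "
from plan import *
from rig import optics
import cv2,pickle
plan((556.2,9.3,8.5,26.4))
c=optics.camera('wrist'); pickle.dump(c,open('w2.pkl','wb')); cv2.imwrite('pics/w2.png',c['color'])
plan((556.2,9.3,8.5,26.4)); print(r.sense()['qd'].round(3))"
```

```text
t 2.75 p [556.7   9.4  52.5] yaw 26.47 gap 85.4 F [-0.2  0.7 -0.1]
xyz [ 0.2 -0.5 44. ] r [-0.0003  0.      0.0012]
t 2.8 p [556.9   9.4  52.7] yaw 26.47 gap 85.5 F [-0.4 -0.4 -0. ]
xyz [ 0.3 -0.7 44.2] r [0.0001 0.0002 0.0012]
[ 0.002 -0.006 -0.004 -0.003 -0.001 -0.001 -0.001]
```

View pics/w2.png

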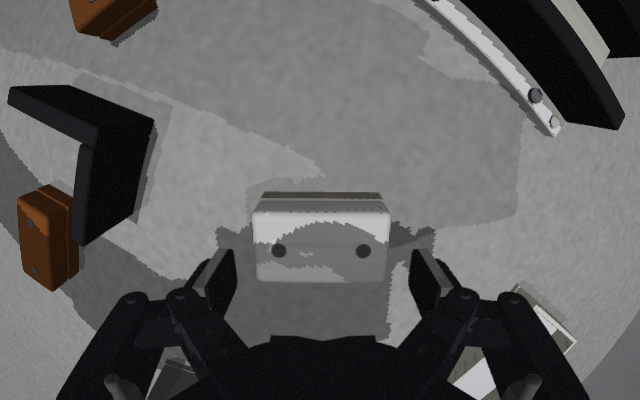

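The wrist view shows the block centred between the fingers, with screws at (279,251) and (363,251) and top corners at (253,212) and (390,212).

```bash
python3 - <<'E'
from plan import *
import pickle
c=pickle.load(open("w2.pkl","rb"))
S=np.array([wray(c,u,v,40) for u,v in((279,250.5),(363,250.5))]); print(S.round(1),S.mean(0).round(1)); d=S[1]-S[0];print(np.hypot(*d[:2]),np.degrees(np.arctan2(d[1],d[0])))
# station near end, right corner of base plate (z 12) and far fence
print(wray(c,560,128,12))
E
```

```text
[[535.    1.1  40. ]
 [573.9  20.5  40. ]] [554.5  10.8  40. ]
43.48874923155016 26.478954964142268
[669.34220788 145.91422804  12.        ]
```

>>> {"op": "jog_arm", "data": {
  "commands": [
    {"rx":0,"ry":0,"gripper":0,"x":1,"y":-1,"z":15,"rz":0},
    {"rx":0,"ry":0,"gripper":0,"x":1,"y":-1,"z":30,"rz":0},
    {"rx":0,"ry":0,"gripper":0,"x":1,"y":-1,"z":40,"rz":0},
    {"rx":0,"ry":0,"gripper":0,"x":1,"y":-1,"z":44,"rz":0},
    {"rx":0,"ry":0,"gripper":0,"x":1,"y":-1,"z":44,"rz":0}
  ]
}}

```text
time: 3.22
tcp_pos: [555.0, 9.8, 7.8]
tool_rot: [-0.001, 0.526, 0.85, -0.0]
wrist_force: [-0.4, 0.2, -0.3]
finger_gap: 85.3
gripper_force: 0.0
```

>>> {"op": "jog_arm", "data": {
  "commands": [
    {"rx":0,"ry":0,"gripper":0.3,"x":0,"y":0,"z":0,"rz":0},
    {"rx":0,"ry":0,"gripper":0.3,"x":0,"y":0,"z":0,"rz":0},
    {"rx":0,"ry":0,"gripper":0.3,"x":0,"y":0,"z":0,"rz":0},
    {"rx":0,"ry":0,"gripper":0.3,"x":0,"y":0,"z":0,"rz":0},
    {"rx":0,"ry":0,"gripper":0.3,"x":0,"y":0,"z":0,"rz":0}
  ],
  "grip_force": 60
}}

```text
time: 3.63
tcp_pos: [556.0, 9.9, 9.2]
tool_rot: [0.0, 0.526, 0.85, 0.0]
wrist_force: [-0.5, -0.1, 4.8]
finger_gap: 71.4
gripper_force: 70.3
```

The fingertips are nearly on the bench, with about 5 N up. I'll regrip 8 mm higher so they stay clear of the platen.

>>> {"op": "jog_arm", "data": {
  "commands": [
    {"rx":0,"ry":0,"gripper":0,"x":0,"y":0,"z":0,"rz":0},
    {"rx":0,"ry":0,"gripper":0,"x":0,"y":0,"z":0,"rz":0},
    {"rx":0,"ry":0,"gripper":0,"x":0,"y":0,"z":-4,"rz":0},
    {"rx":0,"ry":0,"gripper":0,"x":0,"y":0,"z":-8,"rz":0},
    {"rx":0,"ry":0,"gripper":0,"x":0,"y":0,"z":-8,"rz":0}
  ]
}}

```text
time: 4.05
tcp_pos: [556.0, 9.9, 17.3]
tool_rot: [0.0, 0.526, 0.85, 0.0]
wrist_force: [0.2, -0.1, 1.0]
finger_gap: 85.4
gripper_force: 0.0
```

>>> {"op": "jog_arm", "data": {
  "commands": [
    {"rx":0,"ry":0,"gripper":0.3,"x":0,"y":0,"z":0,"rz":0},
    {"rx":0,"ry":0,"gripper":0.3,"x":0,"y":0,"z":0,"rz":0},
    {"rx":0,"ry":0,"gripper":0.3,"x":0,"y":0,"z":0,"rz":0},
    {"rx":0,"ry":0,"gripper":0.3,"x":0,"y":0,"z":0,"rz":0},
    {"rx":0,"ry":0,"gripper":0.3,"x":0,"y":0,"z":0,"rz":0}
  ],
  "grip_force": 60
}}

```text
time: 4.47
tcp_pos: [555.8, 9.8, 17.2]
tool_rot: [0.0, 0.526, 0.85, 0.0]
wrist_force: [-0.5, -1.2, 5.7]
finger_gap: 70.9
gripper_force: 69.0
```

```bash
python3 -c "
from plan import *
import pickle
q=pickle.load(open('poses.pkl','rb'))['station'];a=q[3]
m=lambda d:(q[0]+d*np.cos(a),q[1]+d*np.sin(a)); print(m(-70),m(70),np.degrees(a))
x,y=m(-70)
plan((545,60,110,26.4),(530,150,110,7),(x,y,105,-10.7))"
```

```text
(np.float64(491.626324123152), np.float64(227.11479497887845)) (np.float64(629.190761244852), np.float64(201.11430191836357)) -10.702985011850618
t 4.47 p [555.8   9.8  17.2] yaw 26.46 gap 70.9 F [-0.5 -1.2  5.7]
xyz [ 49.7  12.8 -92.9] r [0.0006 0.0005 0.0011]
xyz [87.3 26.6  0. ] r [0.     0.     0.3386]
xyz [ 81.2 -28.7   5. ] r [0.     0.     0.3089]
```

>>> {"op": "jog_arm", "data": {
  "commands": [
    {"rx":0,"ry":0,"gripper":0.3,"x":0,"y":0,"z":-12,"rz":0},
    {"rx":0,"ry":0,"gripper":0.3,"x":0,"y":0,"z":-35,"rz":0},
    {"rx":0,"ry":0,"gripper":0.3,"x":15,"y":4,"z":-60,"rz":0},
    {"rx":0,"ry":0,"gripper":0.3,"x":32,"y":8,"z":-80,"rz":0},
    {"rx":0,"ry":0,"gripper":0.3,"x":49.7,"y":12.8,"z":-93,"rz":0}
  ]
}}

```text
time: 4.88
tcp_pos: [545.1, 60.0, 111.7]
tool_rot: [0.001, 0.527, 0.85, 0.0]
wrist_force: [0.9, 0.2, -2.6]
finger_gap: 70.9
gripper_force: 70.6
```

>>> {"op": "jog_arm", "data": {
  "commands": [
    {"rx":0,"ry":0,"gripper":0.3,"x":17.5,"y":5.3,"z":0,"rz":0.068},
    {"rx":0,"ry":0,"gripper":0.3,"x":35,"y":10.6,"z":0,"rz":0.136},
    {"rx":0,"ry":0,"gripper":0.3,"x":52.4,"y":16,"z":0,"rz":0.203},
    {"rx":0,"ry":0,"gripper":0.3,"x":70,"y":21.3,"z":0,"rz":0.271},
    {"rx":0,"ry":0,"gripper":0.3,"x":87.3,"y":26.6,"z":0,"rz":0.3386}
  ]
}}

```text
time: 5.3
tcp_pos: [528.9, 150.8, 109.8]
tool_rot: [-0.0, 0.663, 0.748, -0.0]
wrist_force: [-0.2, 0.8, -2.9]
finger_gap: 70.6
gripper_force: 70.5
```

>>> {"op": "jog_arm", "data": {
  "commands": [
    {"rx":0,"ry":0,"gripper":0.3,"x":22,"y":-8,"z":1,"rz":0.08},
    {"rx":0,"ry":0,"gripper":0.3,"x":42,"y":-15,"z":2,"rz":0.16},
    {"rx":0,"ry":0,"gripper":0.3,"x":62,"y":-22,"z":4,"rz":0.24},
    {"rx":0,"ry":0,"gripper":0.3,"x":75,"y":-26,"z":5,"rz":0.29},
    {"rx":0,"ry":0,"gripper":0.3,"x":81.2,"y":-28.7,"z":5,"rz":0.3089}
  ]
}}

```text
time: 5.72
tcp_pos: [489.4, 229.7, 104.6]
tool_rot: [-0.001, 0.769, 0.639, -0.0]
wrist_force: [0.0, 0.0, -3.8]
finger_gap: 70.7
gripper_force: 70.5
```

>>> {"op": "jog_arm", "data": {
  "commands": [
    {"rx":0,"ry":0,"gripper":0.3,"x":0,"y":0,"z":0,"rz":0},
    {"rx":0,"ry":0,"gripper":0.3,"x":0,"y":0,"z":0,"rz":0},
    {"rx":0,"ry":0,"gripper":0.3,"x":0,"y":0,"z":0,"rz":0},
    {"rx":0,"ry":0,"gripper":0.3,"x":0,"y":0,"z":0,"rz":0},
    {"rx":0,"ry":0,"gripper":0.3,"x":0,"y":0,"z":0,"rz":0}
  ]
}}

```text
time: 6.13
tcp_pos: [491.8, 225.8, 104.6]
tool_rot: [0.0, 0.77, 0.638, -0.0]
wrist_force: [0.7, 0.1, -3.0]
finger_gap: 70.7
gripper_force: 70.5
```

```bash
python3 -c "
from plan import *
from rig import optics
import cv2,pickle
plan((491.6,227.1,105,-10.7))
c=optics.camera('wrist'); pickle.dump(c,open('w3.pkl','wb')); cv2.imwrite('pics/w3.png',c['color'])
t=optics.camera('top'); cv2.imwrite('pics/t3.png',t['color'])
plan((491.6,227.1,105,-10.7))"
```

```text
t 6.13 p [491.8 225.8 104.6] yaw -10.72 gap 70.7 F [ 0.7  0.1 -3. ]
xyz [ 1.3 -0.4 -0.4] r [ 0.0002  0.0004 -0.0004]
t 6.23 p [491.6 226.2 104.5] yaw -10.7 gap 71.0 F [ 0.3 -1.3 -3. ]
xyz [ 0.8 -0.2 -0.5] r [ 0.0001  0.0002 -0.    ]
```

View pics/w3.png

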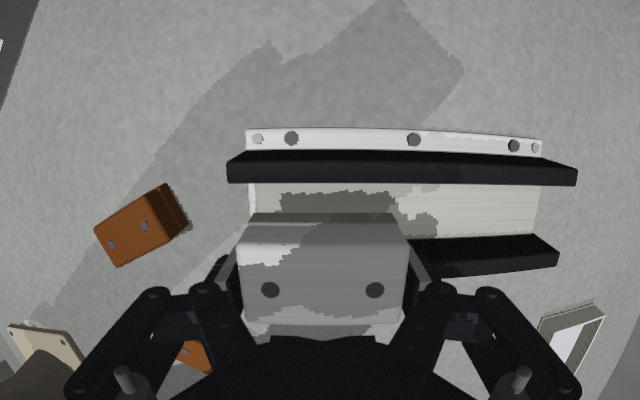

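The wrist view shows the block over the channel's robot-side end. The +y fence's inner top edge runs (228,184)–(577,186), and the far end of the -y fence is at (558,250). I'll check the station pose from these.

```bash
python3 - <<'E'
from plan import *
import pickle
c=pickle.load(open("w3.pkl","rb")); q=pickle.load(open('poses.pkl','rb'))['station'];a=q[3]
ro=lambda v:np.array([[np.cos(a),np.sin(a)],[-np.sin(a),np.cos(a)]])@(v[:2]-q[:2])
for m,u,v in(((-125,27,62),228,184),((125,27,62),577,186),((-125,41,62),228,163),((125,41,62),578,168),((125,-27,62),558,250),((125,-41,62),559,264),((-125,56,12),246,129),((125,56,12),541,140)):
    print(m,ro(wray(c,u,v,m[2])).round(1))
print("block screws(z~127):",[ro(wray(c,u,v,128)).round(1) for u,v in((270,290),(375,290))], "tcp",ro(np.array([491.6,226.2])))
t=pickle.load(open("w2.pkl","rb"))
E
```

```text
(-125, 27, 62) [-126.4   28.6]
(125, 27, 62) [122.  29.]
(-125, 41, 62) [-125.4   41.2]
(125, 41, 62) [119.6  42.9]
(125, -27, 62) [116.6 -23.5]
(125, -41, 62) [123.1 -36.8]
(-125, 56, 12) [-125.9   57.3]
(125, 56, 12) [118.8  56.7]
block screws(z~127): [array([-92.1,  -0. ]), array([-48.5,  -0.1])] tcp [-69.85597245  -0.90376926]
```

>>> {"op": "jog_arm", "data": {
  "commands": [
    {"rx":0,"ry":0,"gripper":0.3,"x":1.3,"y":-2,"z":12,"rz":0},
    {"rx":0,"ry":0,"gripper":0.3,"x":1.3,"y":-2,"z":28,"rz":0},
    {"rx":0,"ry":0,"gripper":0.3,"x":1.3,"y":-2,"z":36,"rz":0},
    {"rx":0,"ry":0,"gripper":0.3,"x":1.3,"y":-2,"z":40,"rz":0},
    {"rx":0,"ry":0,"gripper":0.3,"x":1.3,"y":-2,"z":40,"rz":0}
  ],
  "grip_force": 90
}}

```text
time: 6.65
tcp_pos: [489.1, 228.2, 63.7]
tool_rot: [-0.0, 0.77, 0.638, -0.001]
wrist_force: [-0.5, 0.0, -2.9]
finger_gap: 70.1
gripper_force: 107.9
```

>>> {"op": "jog_arm", "data": {
  "commands": [
    {"rx":0,"ry":0,"gripper":0.3,"x":0,"y":0,"z":3,"rz":0},
    {"rx":0,"ry":0,"gripper":0.3,"x":0,"y":0,"z":6,"rz":0},
    {"rx":0,"ry":0,"gripper":0.3,"x":0,"y":0,"z":9,"rz":0},
    {"rx":0,"ry":0,"gripper":0.3,"x":0,"y":0,"z":12,"rz":0},
    {"rx":0,"ry":0,"gripper":0.3,"x":0,"y":0,"z":12,"rz":0}
  ]
}}

```text
time: 7.07
tcp_pos: [489.3, 228.6, 52.2]
tool_rot: [-0.0, 0.77, 0.639, -0.0]
wrist_force: [0.3, 0.3, -2.9]
finger_gap: 69.9
gripper_force: 107.9
```

>>> {"op": "jog_arm", "data": {
  "commands": [
    {"rx":0,"ry":0,"gripper":0.3,"x":0,"y":0,"z":2,"rz":0},
    {"rx":0,"ry":0,"gripper":0.3,"x":0,"y":0,"z":4,"rz":0},
    {"rx":0,"ry":0,"gripper":0.3,"x":0,"y":0,"z":6,"rz":0},
    {"rx":0,"ry":0,"gripper":0.3,"x":0,"y":0,"z":8,"rz":0},
    {"rx":0,"ry":0,"gripper":0.3,"x":0,"y":0,"z":8,"rz":0}
  ]
}}

```text
time: 7.48
tcp_pos: [489.6, 228.8, 44.6]
tool_rot: [0.0, 0.77, 0.639, 0.0]
wrist_force: [-0.1, -0.6, 3.1]
finger_gap: 70.4
gripper_force: 108.7
```

>>> {"op": "jog_arm", "data": {
  "commands": [
    {"rx":0,"ry":0,"gripper":0.3,"x":0,"y":0,"z":0,"rz":0},
    {"rx":0,"ry":0,"gripper":0.3,"x":0,"y":0,"z":0,"rz":0}
  ]
}}

```text
time: 7.65
tcp_pos: [489.6, 228.8, 44.9]
tool_rot: [0.0, 0.77, 0.639, 0.0]
wrist_force: [-0.9, -0.5, 2.6]
finger_gap: 70.4
gripper_force: 108.7
```

Contact is at the expected height and the force puts the platen about 2.7 mm down. I'll press 3.4 mm more, then sweep.

>>> {"op": "jog_arm", "data": {
  "commands": [
    {"rx":0,"ry":0,"gripper":0.3,"x":0,"y":0,"z":1.7,"rz":0},
    {"rx":0,"ry":0,"gripper":0.3,"x":0,"y":0,"z":3.5,"rz":0},
    {"rx":0,"ry":0,"gripper":0.3,"x":0,"y":0,"z":3.5,"rz":0},
    {"rx":0,"ry":0,"gripper":0.3,"x":0,"y":0,"z":3.5,"rz":0},
    {"rx":0,"ry":0,"gripper":0.3,"x":0,"y":0,"z":3.5,"rz":0}
  ]
}}

```text
time: 8.07
tcp_pos: [489.6, 228.8, 41.3]
tool_rot: [0.0, 0.77, 0.639, 0.0]
wrist_force: [-1.6, -1.1, 6.8]
finger_gap: 70.5
gripper_force: 109.2
```

```bash
python3 -c "
from plan import *
import pickle
q=pickle.load(open('poses.pkl','rb'))['station'];a=q[3]
d=72;y=.4
plan((q[0]+d*np.cos(a)-y*np.sin(a),q[1]+d*np.sin(a)+y*np.cos(a),41.2,-10.7))"
```

```text
t 8.07 p [489.6 228.8  41.3] yaw -10.63 gap 70.5 F [-1.6 -1.1  6.8]
xyz [-1.100e+00  1.443e+02  1.000e-01] r [ 0.0004 -0.0002  0.0012]
```

>>> {"op": "jog_arm", "data": {
  "commands": [
    {"rx":0,"ry":0,"gripper":0.3,"x":0,"y":2,"z":0,"rz":0},
    {"rx":0,"ry":0,"gripper":0.3,"x":0,"y":6,"z":0,"rz":0},
    {"rx":0,"ry":0,"gripper":0.3,"x":-0.1,"y":12,"z":0,"rz":0},
    {"rx":0,"ry":0,"gripper":0.3,"x":-0.2,"y":18,"z":0,"rz":0},
    {"rx":0,"ry":0,"gripper":0.3,"x":-0.2,"y":25,"z":0,"rz":0}
  ]
}}

```text
time: 8.48
tcp_pos: [512.0, 224.7, 41.0]
tool_rot: [-0.001, 0.769, 0.639, -0.001]
wrist_force: [-5.2, 1.4, 6.6]
finger_gap: 70.4
gripper_force: 109.3
```

>>> {"op": "jog_arm", "data": {
  "commands": [
    {"rx":0,"ry":0,"gripper":0.3,"x":0,"y":7,"z":0,"rz":0},
    {"rx":0,"ry":0,"gripper":0.3,"x":0,"y":14,"z":0,"rz":0},
    {"rx":0,"ry":0,"gripper":0.3,"x":-0.1,"y":21,"z":0,"rz":0},
    {"rx":0,"ry":0,"gripper":0.3,"x":-0.2,"y":28,"z":0,"rz":0},
    {"rx":0,"ry":0,"gripper":0.3,"x":-0.2,"y":35,"z":0,"rz":0}
  ]
}}

```text
time: 8.9
tcp_pos: [546.7, 218.0, 41.0]
tool_rot: [-0.001, 0.769, 0.639, -0.001]
wrist_force: [-5.5, 0.6, 6.9]
finger_gap: 70.4
gripper_force: 109.3
```

>>> {"op": "jog_arm", "data": {
  "commands": [
    {"rx":0,"ry":0,"gripper":0.3,"x":0,"y":7,"z":0,"rz":0},
    {"rx":0,"ry":0,"gripper":0.3,"x":0,"y":14,"z":0,"rz":0},
    {"rx":0,"ry":0,"gripper":0.3,"x":-0.1,"y":21,"z":-0.1,"rz":0},
    {"rx":0,"ry":0,"gripper":0.3,"x":-0.2,"y":28,"z":-0.2,"rz":0},
    {"rx":0,"ry":0,"gripper":0.3,"x":-0.2,"y":35,"z":-0.2,"rz":0}
  ]
}}

```text
time: 9.32
tcp_pos: [581.1, 211.5, 41.2]
tool_rot: [-0.001, 0.769, 0.639, -0.001]
wrist_force: [-5.9, 0.8, 5.6]
finger_gap: 70.6
gripper_force: 109.3
```

>>> {"op": "jog_arm", "data": {
  "commands": [
    {"rx":0,"ry":0,"gripper":0.3,"x":0,"y":7,"z":0,"rz":0},
    {"rx":0,"ry":0,"gripper":0.3,"x":0,"y":14,"z":0,"rz":0},
    {"rx":0,"ry":0,"gripper":0.3,"x":-0.1,"y":21,"z":0,"rz":0},
    {"rx":0,"ry":0,"gripper":0.3,"x":-0.2,"y":28,"z":0,"rz":0},
    {"rx":0,"ry":0,"gripper":0.3,"x":-0.2,"y":34,"z":0,"rz":0}
  ]
}}

```text
time: 9.73
tcp_pos: [614.8, 205.0, 41.2]
tool_rot: [-0.001, 0.769, 0.639, -0.001]
wrist_force: [-5.3, 1.5, 5.9]
finger_gap: 70.3
gripper_force: 109.3
```

>>> {"op": "jog_arm", "data": {
  "commands": [
    {"rx":0,"ry":0,"gripper":0.3,"x":0,"y":6,"z":0,"rz":0},
    {"rx":0,"ry":0,"gripper":0.3,"x":0,"y":11,"z":0,"rz":0},
    {"rx":0,"ry":0,"gripper":0.3,"x":0,"y":15,"z":0,"rz":0},
    {"rx":0,"ry":0,"gripper":0.3,"x":0,"y":16.5,"z":0,"rz":0},
    {"rx":0,"ry":0,"gripper":0.3,"x":0,"y":16.5,"z":0,"rz":0}
  ]
}}

```text
time: 10.15
tcp_pos: [631.5, 201.9, 41.3]
tool_rot: [-0.001, 0.769, 0.639, -0.0]
wrist_force: [-4.2, 0.8, 6.3]
finger_gap: 70.1
gripper_force: 109.3
```

```bash
python3 -c "
from plan import *
plan((631,200.5,41,-10.7),(631,200.5,125,-10.7),(610,110,125,0),(560,5,100,13.2),(560,5,30,13.2))"
```

```text
t 10.15 p [631.5 201.9  41.3] yaw -10.61 gap 70.1 F [-4.2  0.8  6.3]
xyz [-1.5 -0.2  0.3] r [-0.0019 -0.0004  0.0016]
xyz [  0.   0. -84.] r [0. 0. 0.]
xyz [-92.8  -3.8   0. ] r [ 0.      0.     -0.1868]
xyz [-105.  -50.   25.] r [ 0.      0.     -0.2304]
xyz [ 0.  0. 70.] r [0. 0. 0.]
```

>>> {"op": "jog_arm", "data": {
  "commands": [
    {"rx":0,"ry":0,"gripper":0.3,"x":0,"y":0,"z":-8,"rz":0},
    {"rx":0,"ry":0,"gripper":0.3,"x":0,"y":0,"z":-25,"rz":0},
    {"rx":0,"ry":0,"gripper":0.3,"x":0,"y":0,"z":-48,"rz":0},
    {"rx":0,"ry":0,"gripper":0.3,"x":0,"y":0,"z":-70,"rz":0},
    {"rx":0,"ry":0,"gripper":0.3,"x":0,"y":0,"z":-84,"rz":0}
  ]
}}

```text
time: 10.57
tcp_pos: [633.0, 201.0, 126.9]
tool_rot: [0.0, 0.77, 0.638, 0.001]
wrist_force: [1.6, 1.0, -2.5]
finger_gap: 70.5
gripper_force: 108.1
```

>>> {"op": "jog_arm", "data": {
  "commands": [
    {"rx":0,"ry":0,"gripper":0.3,"x":-15,"y":0,"z":0,"rz":-0.035},
    {"rx":0,"ry":0,"gripper":0.3,"x":-33,"y":-1,"z":0,"rz":-0.07},
    {"rx":0,"ry":0,"gripper":0.3,"x":-52,"y":-2,"z":0,"rz":-0.11},
    {"rx":0,"ry":0,"gripper":0.3,"x":-72,"y":-3,"z":0,"rz":-0.15},
    {"rx":0,"ry":0,"gripper":0.3,"x":-93,"y":-4,"z":0,"rz":-0.187}
  ]
}}

```text
time: 10.98
tcp_pos: [610.6, 109.6, 124.7]
tool_rot: [-0.0, 0.706, 0.709, -0.0]
wrist_force: [-0.0, 0.2, -3.2]
finger_gap: 70.6
gripper_force: 108.1
```

>>> {"op": "jog_arm", "data": {
  "commands": [
    {"rx":0,"ry":0,"gripper":0.3,"x":-25,"y":-12,"z":5,"rz":-0.055},
    {"rx":0,"ry":0,"gripper":0.3,"x":-50,"y":-24,"z":10,"rz":-0.11},
    {"rx":0,"ry":0,"gripper":0.3,"x":-75,"y":-36,"z":15,"rz":-0.165},
    {"rx":0,"ry":0,"gripper":0.3,"x":-95,"y":-45,"z":20,"rz":-0.21},
    {"rx":0,"ry":0,"gripper":0.3,"x":-105,"y":-50,"z":25,"rz":-0.23}
  ]
}}

```text
time: 11.4
tcp_pos: [559.5, 1.0, 99.4]
tool_rot: [-0.0, 0.622, 0.783, -0.002]
wrist_force: [0.3, -1.4, -3.5]
finger_gap: 70.4
gripper_force: 108.0
```

>>> {"op": "jog_arm", "data": {
  "commands": [
    {"rx":0,"ry":0,"gripper":0.3,"x":0,"y":0,"z":20,"rz":0},
    {"rx":0,"ry":0,"gripper":0.3,"x":0,"y":0,"z":40,"rz":0},
    {"rx":0,"ry":0,"gripper":0.3,"x":0,"y":0,"z":60,"rz":0},
    {"rx":0,"ry":0,"gripper":0.3,"x":0,"y":0,"z":70,"rz":0},
    {"rx":0,"ry":0,"gripper":0.3,"x":0,"y":0,"z":70,"rz":0}
  ]
}}

```text
time: 11.82
tcp_pos: [559.9, 5.9, 27.9]
tool_rot: [-0.002, 0.621, 0.784, -0.001]
wrist_force: [0.0, -0.9, -2.9]
finger_gap: 70.8
gripper_force: 108.1
```

```bash
python3 -c "
from plan import *
plan((560,5,19,13.2))"
```

```text
t 11.82 p [559.9   5.9  27.9] yaw 13.29 gap 70.8 F [ 0.  -0.9 -2.9]
xyz [-0.9 -0.1  8.9] r [-0.004  -0.001   0.0016]
```

>>> {"op": "jog_arm", "data": {
  "commands": [
    {"rx":0,"ry":0,"gripper":0.3,"x":0,"y":0,"z":3,"rz":0},
    {"rx":0,"ry":0,"gripper":0.3,"x":0,"y":0,"z":6,"rz":0},
    {"rx":0,"ry":0,"gripper":0.3,"x":0,"y":0,"z":9,"rz":0},
    {"rx":0,"ry":0,"gripper":0.3,"x":0,"y":0,"z":10,"rz":0},
    {"rx":0,"ry":0,"gripper":0.3,"x":0,"y":0,"z":10,"rz":0}
  ]
}}

```text
time: 12.23
tcp_pos: [561.6, 5.4, 20.5]
tool_rot: [0.0, 0.621, 0.784, 0.0]
wrist_force: [-0.7, -0.3, -2.7]
finger_gap: 70.0
gripper_force: 108.1
```

>>> {"op": "jog_arm", "data": {
  "commands": [
    {"rx":0,"ry":0,"gripper":0.3,"x":0,"y":0,"z":0.8,"rz":0},
    {"rx":0,"ry":0,"gripper":0.3,"x":0,"y":0,"z":1.6,"rz":0},
    {"rx":0,"ry":0,"gripper":0.3,"x":0,"y":0,"z":1.6,"rz":0}
  ]
}}

```text
time: 12.48
tcp_pos: [561.5, 5.3, 18.7]
tool_rot: [0.0, 0.621, 0.784, 0.0]
wrist_force: [-0.9, -0.4, -3.8]
finger_gap: 70.8
gripper_force: 108.1
```

>>> {"op": "jog_arm", "data": {
  "commands": [
    {"rx":0,"ry":0,"gripper":0.3,"x":0,"y":0,"z":0.8,"rz":0},
    {"rx":0,"ry":0,"gripper":0.3,"x":0,"y":0,"z":1.6,"rz":0},
    {"rx":0,"ry":0,"gripper":0.3,"x":0,"y":0,"z":1.8,"rz":0}
  ]
}}

```text
time: 12.73
tcp_pos: [561.6, 5.3, 17.4]
tool_rot: [0.0, 0.621, 0.784, 0.0]
wrist_force: [-1.7, 0.5, 5.3]
finger_gap: 70.7
gripper_force: 109.1
```

>>> {"op": "jog_arm", "data": {
  "commands": [
    {"rx":0,"ry":0,"gripper":0,"x":0,"y":0,"z":-0.5,"rz":0},
    {"rx":0,"ry":0,"gripper":0,"x":0,"y":0,"z":-0.5,"rz":0},
    {"rx":0,"ry":0,"gripper":0,"x":0,"y":0,"z":-0.5,"rz":0},
    {"rx":0,"ry":0,"gripper":0,"x":0,"y":0,"z":-10,"rz":0},
    {"rx":0,"ry":0,"gripper":0,"x":0,"y":0,"z":-30,"rz":0}
  ]
}}

```text
time: 13.15
tcp_pos: [559.8, 5.4, 45.7]
tool_rot: [-0.002, 0.621, 0.784, -0.001]
wrist_force: [0.1, 0.4, -0.5]
finger_gap: 85.4
gripper_force: 0.0
```

>>> {"op": "jog_arm", "data": {
  "commands": [
    {"rx":0,"ry":0,"gripper":0,"x":0,"y":0,"z":-30,"rz":0},
    {"rx":0,"ry":0,"gripper":0,"x":0,"y":0,"z":-40,"rz":-0.12},
    {"rx":0,"ry":0,"gripper":0,"x":0,"y":0,"z":-40,"rz":-0.24},
    {"rx":0,"ry":0,"gripper":0,"x":0,"y":0,"z":-40,"rz":-0.36},
    {"rx":0,"ry":0,"gripper":0,"x":0,"y":0,"z":-40,"rz":-0.48}
  ]
}}

```text
time: 13.57
tcp_pos: [561.9, 5.2, 88.1]
tool_rot: [0.001, 0.414, 0.91, 0.0]
wrist_force: [0.3, -0.9, -0.2]
finger_gap: 85.5
gripper_force: 0.0
```

>>> {"op": "jog_arm", "data": {
  "commands": [
    {"rx":0,"ry":0,"gripper":0,"x":0,"y":0,"z":0,"rz":-0.12},
    {"rx":0,"ry":0,"gripper":0,"x":0,"y":0,"z":0,"rz":-0.24},
    {"rx":0,"ry":0,"gripper":0,"x":0,"y":0,"z":0,"rz":-0.36},
    {"rx":0,"ry":0,"gripper":0,"x":0,"y":0,"z":0,"rz":-0.48},
    {"rx":0,"ry":0,"gripper":0,"x":0,"y":0,"z":0,"rz":-0.59}
  ]
}}

```text
time: 13.98
tcp_pos: [561.6, 5.1, 87.6]
tool_rot: [0.0, 0.131, 0.991, -0.0]
wrist_force: [0.4, -0.0, -1.4]
finger_gap: 85.9
gripper_force: 0.0
```

>>> {"op": "jog_arm", "data": {
  "commands": [
    {"rx":0,"ry":0,"gripper":0,"x":0,"y":0,"z":0,"rz":-0.12},
    {"rx":0,"ry":0,"gripper":0,"x":0,"y":0,"z":0,"rz":-0.24},
    {"rx":0,"ry":0,"gripper":0,"x":0,"y":0,"z":0,"rz":-0.36},
    {"rx":0,"ry":0,"gripper":0,"x":0,"y":0,"z":0,"rz":-0.47},
    {"rx":0,"ry":0,"gripper":0,"x":0,"y":0,"z":0,"rz":-0.5}
  ]
}}

```text
time: 14.4
tcp_pos: [561.6, 4.9, 87.3]
tool_rot: [0.0, -0.117, 0.993, -0.0]
wrist_force: [-0.2, 0.9, -0.4]
finger_gap: 85.4
gripper_force: 0.0
```

>>> {"op": "jog_arm", "data": {
  "commands": [
    {"rx":0,"ry":0,"gripper":0,"x":0,"y":0,"z":0,"rz":0},
    {"rx":0,"ry":0,"gripper":0,"x":0,"y":0,"z":0,"rz":0},
    {"rx":0,"ry":0,"gripper":0,"x":0,"y":0,"z":0,"rz":0}
  ]
}}

```text
time: 14.65
tcp_pos: [561.5, 5.3, 87.1]
tool_rot: [0.0, -0.114, 0.993, -0.0]
wrist_force: [-0.1, 0.9, -0.1]
finger_gap: 85.3
gripper_force: 0.0
```

```bash
python3 -c "
from plan import *
from rig import optics
import cv2,pickle
c=optics.camera('wrist'); pickle.dump(c,open('w4.pkl','wb')); cv2.imwrite('pics/w4.png',c['color'])
plan((561.6,5.3,40,103.2),(561.6,5.3,17,103.2));print(r.sense()['qpos'].round(2))"
```

```text
t 14.7 p [561.5   5.4  87. ] yaw 103.13 gap 85.8 F [-0.6  0.7 -0.3]
xyz [-0.1 -0.1 47. ] r [-0.0004  0.0002 -0.0011]
xyz [ 0.  0. 23.] r [0. 0. 0.]
[ 0.36  0.82 -0.68  1.88  0.77  0.73  1.03]
```

View pics/w4.png

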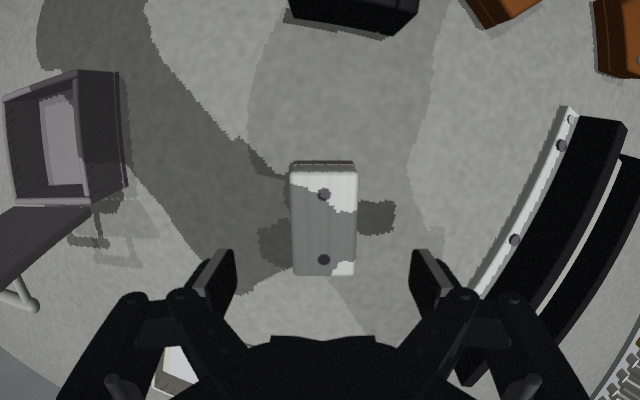

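The view shows the block straight between the pads, with screws at (324,194) and (324,260). The case is at the left, with rim corners at about (77,71), (4,101) and (88,203). That used the last picture, so I'll continue by numbers.

```bash
python3 - <<'E'
from plan import *
import pickle
c=pickle.load(open("w4.pkl","rb"));P=pickle.load(open('poses.pkl','rb'));q=P['case'];a=q[3]
S=np.array([wray(c,u,v,40)[:2] for u,v in((324,194),(324,260))]);d=S[0]-S[1];print("block",S.mean(0).round(1),np.degrees(np.arctan2(d[1],d[0])))
ro=lambda v:np.array([[np.cos(a),np.sin(a)],[-np.sin(a),np.cos(a)]])@(v[:2]-q[:2])
for m,u,v in(((-48,54,52),77,71),((-48,-54,52),4,101),((48,54,52),88,203),((48,-54,52),17,205),((-48,54,0),119,72),((48,54,0),126,187)): print(m,ro(wray(c,u,v,m[2])).round(1))
E
```

```text
block [560.5   6.2] -166.7897286369402
(-48, 54, 52) [-47.6  58.6]
(-48, -54, 52) [-43.6 -42. ]
(48, 54, 52) [44.  56.3]
(48, -54, 52) [ 46.6 -43.8]
(-48, 54, 0) [-49.4  58.1]
(48, 54, 0) [46.6 55.5]
```

>>> {"op": "jog_arm", "data": {
  "commands": [
    {"rx":0,"ry":0,"gripper":0,"x":0,"y":0,"z":18,"rz":0},
    {"rx":0,"ry":0,"gripper":0,"x":0,"y":0,"z":38,"rz":0},
    {"rx":0,"ry":0,"gripper":0,"x":0,"y":0,"z":56,"rz":0},
    {"rx":0,"ry":0,"gripper":0,"x":0,"y":0,"z":66,"rz":0},
    {"rx":0,"ry":0,"gripper":0,"x":0,"y":0,"z":66,"rz":0}
  ]
}}

```text
time: 15.12
tcp_pos: [560.0, 5.2, 19.0]
tool_rot: [-0.002, -0.115, 0.993, -0.0]
wrist_force: [0.1, 0.1, 0.5]
finger_gap: 85.8
gripper_force: 0.0
```

>>> {"op": "jog_arm", "data": {
  "commands": [
    {"rx":0,"ry":0,"gripper":0,"x":0,"y":0,"z":3,"rz":0},
    {"rx":0,"ry":0,"gripper":0,"x":0,"y":0,"z":5,"rz":0},
    {"rx":0,"ry":0,"gripper":0.3,"x":0,"y":0,"z":5,"rz":0},
    {"rx":0,"ry":0,"gripper":0.6,"x":0,"y":0,"z":5,"rz":0},
    {"rx":0,"ry":0,"gripper":0.6,"x":0,"y":0,"z":5,"rz":0}
  ],
  "grip_force": 50
}}

```text
time: 15.53
tcp_pos: [561.8, 5.3, 16.4]
tool_rot: [0.001, -0.115, 0.993, -0.0]
wrist_force: [-0.0, 0.1, -0.2]
finger_gap: 51.5
gripper_force: 0.0
```

>>> {"op": "jog_arm", "data": {
  "commands": [
    {"rx":0,"ry":0,"gripper":0.6,"x":0,"y":0,"z":0,"rz":0},
    {"rx":0,"ry":0,"gripper":0.6,"x":0,"y":0,"z":0,"rz":0},
    {"rx":0,"ry":0,"gripper":0.6,"x":0,"y":0,"z":0,"rz":0},
    {"rx":0,"ry":0,"gripper":0.6,"x":0,"y":0,"z":0,"rz":0},
    {"rx":0,"ry":0,"gripper":0.6,"x":0,"y":0,"z":0,"rz":0}
  ]
}}

```text
time: 15.95
tcp_pos: [561.9, 5.5, 16.5]
tool_rot: [0.001, -0.115, 0.993, -0.0]
wrist_force: [-0.5, 0.9, 5.2]
finger_gap: 41.6
gripper_force: 52.3
```

```bash
python3 -c "
from plan import *
plan((561.6,5,120,103.2),(540,-110,150,103.2),(520,-160,150,103.2));print(r.sense()['qpos'].round(2))"
```

```text
t 15.95 p [561.9   5.5  16.5] yaw 103.21 gap 41.6 F [-0.5  0.9  5.2]
xyz [   0.3   -0.5 -103.5] r [-0.0002  0.0012  0.0002]
xyz [  47.3 -107.   -30. ] r [0. 0. 0.]
xyz [ 30.9 -44.1   0. ] r [0. 0. 0.]
[ 0.3   0.91 -0.58  1.9   0.88  0.6   0.94]
```

>>> {"op": "jog_arm", "data": {
  "commands": [
    {"rx":0,"ry":0,"gripper":0.6,"x":0,"y":0,"z":-8,"rz":0},
    {"rx":0,"ry":0,"gripper":0.6,"x":0,"y":0,"z":-28,"rz":0},
    {"rx":0,"ry":0,"gripper":0.6,"x":0,"y":0,"z":-55,"rz":0},
    {"rx":0,"ry":0,"gripper":0.6,"x":0,"y":0,"z":-85,"rz":0},
    {"rx":0,"ry":0,"gripper":0.6,"x":0,"y":0,"z":-110,"rz":0}
  ]
}}

```text
time: 16.37
tcp_pos: [560.8, 5.3, 127.3]
tool_rot: [-0.0, -0.115, 0.993, 0.0]
wrist_force: [0.5, -0.2, -3.7]
finger_gap: 41.6
gripper_force: 51.3
```

>>> {"op": "jog_arm", "data": {
  "commands": [
    {"rx":0,"ry":0,"gripper":0.6,"x":7,"y":-20,"z":-15,"rz":0},
    {"rx":0,"ry":0,"gripper":0.6,"x":16,"y":-43,"z":-28,"rz":0},
    {"rx":0,"ry":0,"gripper":0.6,"x":26,"y":-66,"z":-36,"rz":0},
    {"rx":0,"ry":0,"gripper":0.6,"x":36,"y":-88,"z":-40,"rz":0},
    {"rx":0,"ry":0,"gripper":0.6,"x":47,"y":-107,"z":-40,"rz":0}
  ]
}}

```text
time: 16.78
tcp_pos: [540.0, -111.5, 166.8]
tool_rot: [0.0, -0.115, 0.993, -0.001]
wrist_force: [-0.4, -0.3, -3.6]
finger_gap: 41.5
gripper_force: 51.5
```

```bash
python3 -c "
from plan import *
plan((548,-224,168,103.2));print(r.sense()['qpos'].round(2))"
```

```text
t 16.78 p [ 540.  -111.5  166.8] yaw 103.16 gap 41.5 F [-0.4 -0.3 -3.6]
xyz [  17.8 -111.3   -1.1] r [-0.0012  0.0007 -0.0007]
[ 0.65  0.71 -0.8   1.86  0.66  0.86  1.33]
```

>>> {"op": "jog_arm", "data": {
  "commands": [
    {"rx":0,"ry":0,"gripper":0.6,"x":4,"y":-26,"z":-1,"rz":0},
    {"rx":0,"ry":0,"gripper":0.6,"x":9,"y":-56,"z":-1,"rz":0},
    {"rx":0,"ry":0,"gripper":0.6,"x":14,"y":-86,"z":-1,"rz":0},
    {"rx":0,"ry":0,"gripper":0.6,"x":17,"y":-105,"z":-1,"rz":0},
    {"rx":0,"ry":0,"gripper":0.6,"x":18,"y":-111,"z":-1,"rz":0}
  ]
}}

```text
time: 17.2
tcp_pos: [546.5, -227.1, 166.0]
tool_rot: [-0.001, -0.112, 0.994, -0.001]
wrist_force: [0.1, -0.6, -3.7]
finger_gap: 41.5
gripper_force: 51.4
```

>>> {"op": "jog_arm", "data": {
  "commands": [
    {"rx":0,"ry":0,"gripper":0.6,"x":0,"y":0,"z":0,"rz":0},
    {"rx":0,"ry":0,"gripper":0.6,"x":0,"y":0,"z":0,"rz":0},
    {"rx":0,"ry":0,"gripper":0.6,"x":0,"y":0,"z":0,"rz":0},
    {"rx":0,"ry":0,"gripper":0.6,"x":0,"y":0,"z":0,"rz":0}
  ]
}}

```text
time: 17.53
tcp_pos: [548.1, -219.6, 167.1]
tool_rot: [0.0, -0.117, 0.993, 0.0]
wrist_force: [-0.1, -0.2, -2.1]
finger_gap: 41.2
gripper_force: 51.4
```

```bash
cat > fitcase.py <<'E'
from plan import *
from geo import place
from scipy.optimize import least_squares
import cv2,pickle
def wproj(c,p):
    q=c["world_to_cam"][:3,:3]@p+c["world_to_cam"][:3,3]; n=np.hypot(q[0],q[1]); th=np.arctan2(n,q[2]); K=c["K"]
    return np.array([K[0,2],K[1,2]])+K[0,0]*th*q[:2]/n
def edges(c,q0,segs,n=25,w=7):
    g=cv2.GaussianBlur(cv2.cvtColor(c["color"],cv2.COLOR_BGR2GRAY),(0,0),1).astype(np.float32); out=[]
    for k,(a,b) in enumerate(segs):
        a,b=np.array(a,float),np.array(b,float)
        for t in np.linspace(.06,.94,n):
            m=a+(b-a)*t; u=wproj(c,place(m,*q0)); u2=wproj(c,place(m+(b-a)*.01,*q0)); d=(u2-u)/np.linalg.norm(u2-u); nn=np.array([-d[1],d[0]])
            s=np.arange(-w,w+.1,.5); pts=(u+s[:,None]*nn).astype(np.float32)
            if (pts<2).any() or (pts[:,0]>637).any() or (pts[:,1]>397).any(): continue
            pr=cv2.remap(g,pts[None,:,0],pts[None,:,1],cv2.INTER_LINEAR)[0]; gr=np.abs(np.gradient(pr)); i=gr.argmax()
            if gr[i]>5: out.append((k,m,nn,u+s[i]*nn))
    return out
E
cat > run.py <<'E'
from fitcase import *
from rig import optics
c=optics.camera('wrist'); pickle.dump(c,open('w5.pkl','wb')); cv2.imwrite('pics/w5.png',c['color'])
P=pickle.load(open('poses.pkl','rb'));q=P['case'].copy();q[2]=0
plan((548,-224,168,103.2))
X,Y=48,54; I,J=42,48
segs=[((-X,-Y,52),(-X,Y,52)),((-I,-J,52),(-I,J,52)),((-X,Y,52),(X,Y,52)),((-X,-Y,52),(X,-Y,52)),((-I,J,52),(I,J,52)),((-I,-J,52),(I,-J,52))]
for it in range(4):
    o=edges(c,q,segs,w=(12,8,5,4)[it])
    f=lambda x:np.array([nn@(wproj(c,place(m,x[0],x[1],0,x[2]))-u) for k,m,nn,u in o])
    s=least_squares(f,[q[0],q[1],q[3]],loss="cauchy",f_scale=.7); q[[0,1,3]]=s.x
    res=f(s.x); print(s.x[:2].round(1),np.degrees(s.x[2]).round(2),len(o),[(k,int((np.array([e[0] for e in o])==k).sum()),round(float(np.median(res[[e[0]==k for e in o]])),2)) for k in range(len(segs)) if any(e[0]==k for e in o)])
g=c["color"]; 
# screws: dark spots on block top near expected
s=r.sense();cx=np.array(s["tcp_pos"])+[0,0,23.5]; a=np.radians(13.2)
for sg in(-1,1):
    u=wproj(c,cx+sg*22*np.array([np.cos(a),np.sin(a),0])); x,y=u.round().astype(int); print("screw pred",u.round(1)); 
    b=cv2.cvtColor(g,cv2.COLOR_BGR2GRAY)[y-14:y+15,x-14:x+15].astype(float)
    m=b<b.min()+25; yy,xx=np.nonzero(m); print("dark centroid",x-14+xx.mean(),y-14+yy.mean(),m.sum(),b.min(),np.median(b))
E
python3 run.py
```

```text
t 17.58 p [ 548.1 -219.9  167. ] yaw 103.38 gap 41.4 F [ 0.2 -0.3 -2.2]
xyz [ 1.1 -4.  -1. ] r [0.0005 0.0002 0.0031]
[ 541.3 -223.1] 13.6 146 [(0, 24, -1.56), (1, 25, 0.47), (2, 25, -6.9), (3, 22, 6.91), (4, 25, 0.01), (5, 25, 0.03)]
[ 542.2 -222.9] 13.72 142 [(0, 25, -0.25), (1, 25, 7.25), (2, 23, -7.0), (3, 21, 6.93), (4, 24, 0.01), (5, 24, 0.01)]
[ 541.3 -223.1] 13.67 101 [(0, 25, -1.19), (1, 25, 0.35), (2, 3, -4.97), (4, 25, 0.02), (5, 23, 0.02)]
[ 541.2 -223.1] 13.73 98 [(0, 25, -1.58), (1, 25, 0.37), (4, 24, 0.02), (5, 24, 0.01)]
screw pred [321.3 248. ]
dark centroid 322.465034965035 244.5979020979021 286 49.0 130.0
screw pred [321.2 333.8]
dark centroid 320.75494071146244 344.10671936758894 253 6.0 50.0
```

```bash
python3 - <<'E'
from fitcase import *
c=pickle.load(open('w5.pkl','rb')); q=np.array([546.,-223.1,0,np.radians(13.7)])
g=cv2.cvtColor(c["color"],cv2.COLOR_BGR2GRAY)
for y in(-34,34,40):
    print(y,[(x,int(g[tuple(wproj(c,place(np.array([x,y,52.]),*q)).round().astype(int)[::-1])])) for x in range(-66,60,2) if 0<wproj(c,place(np.array([x,y,52.]),*q))[1]<400])
for x in(-20,-30): print(x,[(y,int(g[tuple(wproj(c,place(np.array([x,y,52.]),*q)).round().astype(int)[::-1])])) for y in list(range(-66,-36,2))+list(range(36,66,2))])
E
```

```text
-34 [(-66, 86), (-64, 88), (-62, 88), (-60, 89), (-58, 89), (-56, 87), (-54, 88), (-52, 79), (-50, 44), (-48, 46), (-46, 73), (-44, 81), (-42, 72), (-40, 66), (-38, 64), (-36, 67), (-34, 66), (-32, 66), (-30, 66), (-28, 66), (-26, 65), (-24, 64), (-22, 67), (-20, 67), (-18, 65), (-16, 65), (-14, 65), (-12, 64), (-10, 65), (-8, 64), (-6, 65), (-4, 64), (-2, 61), (0, 87), (2, 77), (4, 77), (6, 77), (8, 81), (10, 81), (12, 86), (14, 112), (16, 122), (18, 127), (20, 133), (22, 134), (24, 134), (26, 135), (28, 135), (30, 134), (32, 135), (34, 134), (36, 134), (38, 134), (40, 134), (42, 134), (44, 134), (46, 134), (48, 133), (50, 134), (52, 134), (54, 134), (56, 133), (58, 134)]
34 [(-66, 139), (-64, 139), (-62, 137), (-60, 136), (-58, 137), (-56, 138), (-54, 137), (-52, 141), (-50, 48), (-48, 49), (-46, 125), (-44, 134), (-42, 96), (-40, 125), (-38, 141), (-36, 141), (-34, 140), (-32, 139), (-30, 138), (-28, 139), (-26, 138), (-24, 139), (-22, 138), (-20, 138), (-18, 137), (-16, 137), (-14, 122), (-12, 121), (-10, 121), (-8, 55), (-6, 54), (-4, 58), (-2, 84), (0, 111), (2, 81), (4, 81), (
[... 941 characters left out ...]
(52, 195), (54, 195), (56, 193), (58, 117)]
-20 [(-66, 89), (-64, 91), (-62, 92), (-60, 91), (-58, 89), (-56, 87), (-54, 90), (-52, 79), (-50, 79), (-48, 73), (-46, 47), (-44, 37), (-42, 41), (-40, 41), (-38, 63), (36, 121), (38, 101), (40, 83), (42, 61), (44, 44), (46, 42), (48, 40), (50, 96), (52, 114), (54, 107), (56, 124), (58, 121), (60, 122), (62, 124), (64, 124)]
-30 [(-66, 87), (-64, 88), (-62, 88), (-60, 87), (-58, 88), (-56, 89), (-54, 89), (-52, 73), (-50, 78), (-48, 78), (-46, 39), (-44, 40), (-42, 40), (-40, 40), (-38, 63), (36, 139), (38, 84), (40, 84), (42, 70), (44, 42), (46, 41), (48, 43), (50, 110), (52, 113), (54, 96), (56, 122), (58, 119), (60, 123), (62, 122), (64, 124)]
```

```bash
python3 -c "
from plan import *
plan((547.5,-223.1,70,103.5),(547.5,-223.1,28,103.5))"
```

```text
t 17.58 p [ 548.1 -219.9  167. ] yaw 103.38 gap 41.4 F [ 0.2 -0.3 -2.2]
xyz [ 1.4 -3.  97. ] r [ 0.0005  0.0002 -0.0021]
xyz [ 0.  0. 42.] r [0. 0. 0.]
```

>>> {"op": "jog_arm", "data": {
  "commands": [
    {"rx":0,"ry":0,"gripper":0.6,"x":1,"y":-1.5,"z":15,"rz":0},
    {"rx":0,"ry":0,"gripper":0.6,"x":1,"y":-1.5,"z":35,"rz":0},
    {"rx":0,"ry":0,"gripper":0.6,"x":1,"y":-1.5,"z":50,"rz":0},
    {"rx":0,"ry":0,"gripper":0.6,"x":1,"y":-1.5,"z":57,"rz":0},
    {"rx":0,"ry":0,"gripper":0.6,"x":1,"y":-1.5,"z":57,"rz":0}
  ]
}}

```text
time: 18.0
tcp_pos: [546.4, -222.4, 108.4]
tool_rot: [-0.001, -0.116, 0.993, 0.001]
wrist_force: [0.8, 0.3, -3.0]
finger_gap: 41.0
gripper_force: 51.4
```

>>> {"op": "jog_arm", "data": {
  "commands": [
    {"rx":0,"ry":0,"gripper":0.6,"x":0,"y":0,"z":0,"rz":0},
    {"rx":0,"ry":0,"gripper":0.6,"x":0,"y":0,"z":0,"rz":0},
    {"rx":0,"ry":0,"gripper":0.6,"x":0,"y":0,"z":0,"rz":0},
    {"rx":0,"ry":0,"gripper":0.6,"x":0,"y":0,"z":0,"rz":0}
  ]
}}

```text
time: 18.33
tcp_pos: [548.0, -223.5, 110.8]
tool_rot: [0.001, -0.115, 0.993, -0.0]
wrist_force: [-1.6, -0.1, -2.3]
finger_gap: 41.6
gripper_force: 51.4
```

```bash
python3 -c "
from plan import *
plan((547.5,-223.1,70,103.5),(547.5,-223.1,28,103.5))"
```

```text
t 18.33 p [ 548.  -223.5  110.8] yaw 103.21 gap 41.6 F [-1.6 -0.1 -2.3]
xyz [ 0.4  0.5 40.8] r [-0.0009  0.0014 -0.005 ]
xyz [ 0.  0. 42.] r [0. 0. 0.]
```

>>> {"op": "jog_arm", "data": {
  "commands": [
    {"rx":0,"ry":0,"gripper":0.6,"x":0.4,"y":0.5,"z":8,"rz":-0.005},
    {"rx":0,"ry":0,"gripper":0.6,"x":0.4,"y":0.5,"z":18,"rz":-0.005},
    {"rx":0,"ry":0,"gripper":0.6,"x":0.4,"y":0.5,"z":28,"rz":-0.005},
    {"rx":0,"ry":0,"gripper":0.6,"x":0.4,"y":0.5,"z":38,"rz":-0.005},
    {"rx":0,"ry":0,"gripper":0.6,"x":0.4,"y":0.5,"z":43,"rz":-0.005}
  ]
}}

```text
time: 18.75
tcp_pos: [545.7, -222.9, 64.6]
tool_rot: [-0.001, -0.118, 0.993, 0.001]
wrist_force: [-0.2, 1.1, -3.3]
finger_gap: 41.2
gripper_force: 51.4
```

>>> {"op": "jog_arm", "data": {
  "commands": [
    {"rx":0,"ry":0,"gripper":0.6,"x":0,"y":0,"z":7,"rz":0},
    {"rx":0,"ry":0,"gripper":0.6,"x":0,"y":0,"z":14,"rz":0},
    {"rx":0,"ry":0,"gripper":0.6,"x":0,"y":0,"z":18,"rz":0},
    {"rx":0,"ry":0,"gripper":0.6,"x":0,"y":0,"z":18,"rz":0},
    {"rx":0,"ry":0,"gripper":0.6,"x":0,"y":0,"z":18,"rz":0}
  ]
}}

```text
time: 19.17
tcp_pos: [546.9, -222.9, 48.7]
tool_rot: [-0.0, -0.118, 0.993, 0.0]
wrist_force: [0.4, -0.1, -2.3]
finger_gap: 41.5
gripper_force: 51.4
```

>>> {"op": "jog_arm", "data": {
  "commands": [
    {"rx":0,"ry":0,"gripper":0.6,"x":0,"y":0,"z":5,"rz":0},
    {"rx":0,"ry":0,"gripper":0.6,"x":0,"y":0,"z":11,"rz":0},
    {"rx":0,"ry":0,"gripper":0.6,"x":0,"y":0,"z":17,"rz":0},
    {"rx":0,"ry":0,"gripper":0.6,"x":0,"y":0,"z":20,"rz":0},
    {"rx":0,"ry":0,"gripper":0.6,"x":0,"y":0,"z":21,"rz":0}
  ]
}}

```text
time: 19.58
tcp_pos: [546.3, -222.9, 26.9]
tool_rot: [-0.001, -0.118, 0.993, 0.0]
wrist_force: [-0.5, 0.5, -2.5]
finger_gap: 41.0
gripper_force: 51.4
```

>>> {"op": "jog_arm", "data": {
  "commands": [
    {"rx":0,"ry":0,"gripper":0.6,"x":0,"y":0,"z":0.5,"rz":0},
    {"rx":0,"ry":0,"gripper":0.6,"x":0,"y":0,"z":1.5,"rz":0},
    {"rx":0,"ry":0,"gripper":0.6,"x":0,"y":0,"z":2.5,"rz":0},
    {"rx":0,"ry":0,"gripper":0.6,"x":0,"y":0,"z":2.5,"rz":0}
  ]
}}

```text
time: 19.92
tcp_pos: [546.9, -223.0, 25.3]
tool_rot: [0.0, -0.118, 0.993, -0.0]
wrist_force: [0.2, -0.2, -3.5]
finger_gap: 41.7
gripper_force: 51.4
```

>>> {"op": "jog_arm", "data": {
  "commands": [
    {"rx":0,"ry":0,"gripper":0.6,"x":0,"y":0,"z":1,"rz":0},
    {"rx":0,"ry":0,"gripper":0.6,"x":0,"y":0,"z":2,"rz":0},
    {"rx":0,"ry":0,"gripper":0.6,"x":0,"y":0,"z":2.7,"rz":0},
    {"rx":0,"ry":0,"gripper":0.6,"x":0,"y":0,"z":2.7,"rz":0}
  ]
}}

```text
time: 20.25
tcp_pos: [546.9, -223.0, 22.6]
tool_rot: [0.0, -0.118, 0.993, -0.0]
wrist_force: [-0.2, 0.2, -3.7]
finger_gap: 41.1
gripper_force: 51.6
```

>>> {"op": "jog_arm", "data": {
  "commands": [
    {"rx":0,"ry":0,"gripper":0.6,"x":0,"y":0,"z":0.6,"rz":0},
    {"rx":0,"ry":0,"gripper":0.6,"x":0,"y":0,"z":1.2,"rz":0},
    {"rx":0,"ry":0,"gripper":0.6,"x":0,"y":0,"z":1.2,"rz":0}
  ]
}}

```text
time: 20.5
tcp_pos: [546.9, -223.0, 22.5]
tool_rot: [0.0, -0.118, 0.993, -0.0]
wrist_force: [-2.2, 0.7, 6.7]
finger_gap: 41.6
gripper_force: 52.7
```

>>> {"op": "jog_arm", "data": {
  "commands": [
    {"rx":0,"ry":0,"gripper":0.37,"x":0,"y":0,"z":-0.5,"rz":0},
    {"rx":0,"ry":0,"gripper":0.37,"x":0,"y":0,"z":-0.5,"rz":0},
    {"rx":0,"ry":0,"gripper":0.37,"x":0,"y":0,"z":-0.5,"rz":0},
    {"rx":0,"ry":0,"gripper":0.37,"x":0,"y":0,"z":-0.5,"rz":0},
    {"rx":0,"ry":0,"gripper":0.37,"x":0,"y":0,"z":-0.5,"rz":0}
  ],
  "grip_force": 30
}}

```text
time: 20.92
tcp_pos: [547.0, -223.0, 21.9]
tool_rot: [0.0, -0.118, 0.993, 0.0]
wrist_force: [-1.1, 1.0, -0.6]
finger_gap: 54.0
gripper_force: 0.0
```

>>> {"op": "jog_arm", "data": {
  "commands": [
    {"rx":0,"ry":0,"gripper":0.37,"x":0,"y":0,"z":-10,"rz":0},
    {"rx":0,"ry":0,"gripper":0.37,"x":0,"y":0,"z":-30,"rz":0},
    {"rx":0,"ry":0,"gripper":0.37,"x":0,"y":0,"z":-60,"rz":0},
    {"rx":0,"ry":0,"gripper":0.37,"x":0,"y":0,"z":-95,"rz":0},
    {"rx":0,"ry":0,"gripper":0.37,"x":0,"y":0,"z":-130,"rz":0}
  ]
}}

```text
time: 21.33
tcp_pos: [546.4, -222.6, 153.6]
tool_rot: [-0.0, -0.118, 0.993, 0.0]
wrist_force: [0.5, -0.5, -0.2]
finger_gap: 54.0
gripper_force: 0.0
```

```bash
python3 -c "
from plan import *
plan((540,-223,200,103.5),(540,-223,225,70))"
```

```text
t 21.33 p [ 546.4 -222.6  153.6] yaw 103.54 gap 54.0 F [ 0.5 -0.5 -0.2]
xyz [  6.3   1.1 -46.4] r [ 0.001  -0.0006  0.0007]
xyz [  0.   0. -25.] r [0.     0.     0.5847]
```

>>> {"op": "jog_arm", "data": {
  "commands": [
    {"rx":0,"ry":0,"gripper":0.37,"x":2,"y":0,"z":-25,"rz":0},
    {"rx":0,"ry":0,"gripper":0.37,"x":5,"y":0,"z":-50,"rz":0},
    {"rx":0,"ry":0,"gripper":0.5,"x":6,"y":0,"z":-70,"rz":0.12},
    {"rx":0,"ry":0,"gripper":0.62,"x":6,"y":0,"z":-76,"rz":0.24},
    {"rx":0,"ry":0,"gripper":0.62,"x":6,"y":0,"z":-76,"rz":0.36}
  ]
}}

```text
time: 21.75
tcp_pos: [542.2, -224.4, 231.1]
tool_rot: [0.002, 0.065, 0.998, -0.0]
wrist_force: [-0.4, 0.7, 0.1]
finger_gap: 32.2
gripper_force: 0.0
```

>>> {"op": "jog_arm", "data": {
  "commands": [
    {"rx":0,"ry":0,"gripper":0.62,"x":0,"y":0,"z":0,"rz":0.12},
    {"rx":0,"ry":0,"gripper":0.62,"x":0,"y":0,"z":0,"rz":0.24},
    {"rx":0,"ry":0,"gripper":0.62,"x":0,"y":0,"z":0,"rz":0.36},
    {"rx":0,"ry":0,"gripper":0.62,"x":0,"y":0,"z":0,"rz":0.48},
    {"rx":0,"ry":0,"gripper":0.62,"x":0,"y":0,"z":0,"rz":0.6}
  ]
}}

```text
time: 22.17
tcp_pos: [540.9, -224.0, 228.7]
tool_rot: [0.0, 0.357, 0.934, 0.0]
wrist_force: [-0.6, 0.6, 0.0]
finger_gap: 32.3
gripper_force: 0.0
```

>>> {"op": "jog_arm", "data": {
  "commands": [
    {"rx":0,"ry":0,"gripper":0.62,"x":0,"y":0,"z":0,"rz":0.12},
    {"rx":0,"ry":0,"gripper":0.62,"x":0,"y":0,"z":0,"rz":0.24},
    {"rx":0,"ry":0,"gripper":0.62,"x":0,"y":0,"z":0,"rz":0.36},
    {"rx":0,"ry":0,"gripper":0.62,"x":0,"y":0,"z":0,"rz":0.48},
    {"rx":0,"ry":0,"gripper":0.62,"x":0,"y":0,"z":0,"rz":0.61}
  ]
}}

```text
time: 22.58
tcp_pos: [541.0, -223.9, 228.6]
tool_rot: [0.0, 0.619, 0.785, 0.0]
wrist_force: [-0.3, -0.2, 0.2]
finger_gap: 32.4
gripper_force: 0.0
```

>>> {"op": "jog_arm", "data": {
  "commands": [
    {"rx":0,"ry":0,"gripper":0.62,"x":0,"y":0,"z":0,"rz":0},
    {"rx":0,"ry":0,"gripper":0.62,"x":0,"y":0,"z":0,"rz":0},
    {"rx":0,"ry":0,"gripper":0.62,"x":0,"y":0,"z":0,"rz":0}
  ]
}}

```text
time: 22.83
tcp_pos: [541.0, -224.1, 228.3]
tool_rot: [0.0, 0.615, 0.788, 0.0]
wrist_force: [-0.1, -0.3, -0.4]
finger_gap: 32.6
gripper_force: 0.0
```

```bash
python3 -c "
from plan import *
from rig import optics
import pickle
c=optics.camera('wrist'); pickle.dump(c,open('w6.pkl','wb'))
t=optics.camera('top'); pickle.dump(t,open('t6.pkl','wb'))
plan((643.5,-201,225,13.5),(643.5,-201,135,13.5),(643.5,-201,115,13.5));print(r.sense()['qpos'].round(2))"
```

```text
t 22.93 p [ 541.  -224.3  228. ] yaw 13.95 gap 32.5 F [ 0.9  0.7 -0.5]
xyz [ -2.1 105.1   3. ] r [ 0.0002 -0.0003  0.0079]
xyz [ 0.  0. 90.] r [0. 0. 0.]
xyz [ 0.  0. 20.] r [0. 0. 0.]
[ 0.62  0.58 -0.44  1.71  0.3   0.92  0.31]
```

>>> {"op": "jog_arm", "data": {
  "commands": [
    {"rx":0,"ry":0,"gripper":0.62,"x":0,"y":18,"z":0,"rz":0.008},
    {"rx":0,"ry":0,"gripper":0.62,"x":-1,"y":45,"z":1,"rz":0.008},
    {"rx":0,"ry":0,"gripper":0.62,"x":-1,"y":75,"z":2,"rz":0.008},
    {"rx":0,"ry":0,"gripper":0.62,"x":-2,"y":96,"z":3,"rz":0.008},
    {"rx":0,"ry":0,"gripper":0.62,"x":-2,"y":105,"z":3,"rz":0.008}
  ]
}}

```text
time: 23.35
tcp_pos: [646.1, -199.5, 224.5]
tool_rot: [0.0, 0.619, 0.786, 0.001]
wrist_force: [0.9, 0.7, -0.4]
finger_gap: 32.4
gripper_force: 0.0
```

>>> {"op": "jog_arm", "data": {
  "commands": [
    {"rx":0,"ry":0,"gripper":0.62,"x":0,"y":0,"z":0,"rz":0},
    {"rx":0,"ry":0,"gripper":0.62,"x":0,"y":0,"z":0,"rz":0},
    {"rx":0,"ry":0,"gripper":0.62,"x":0,"y":0,"z":0,"rz":0},
    {"rx":0,"ry":0,"gripper":0.62,"x":0,"y":0,"z":0,"rz":0},
    {"rx":0,"ry":0,"gripper":0.62,"x":0,"y":0,"z":0,"rz":0}
  ]
}}

```text
time: 23.77
tcp_pos: [642.5, -202.2, 225.2]
tool_rot: [0.0, 0.62, 0.784, -0.0]
wrist_force: [0.1, 0.5, 0.1]
finger_gap: 32.7
gripper_force: 0.0
```

```bash
python3 - <<'E'
from fitcase import *
from rig import optics
c=optics.camera('wrist'); pickle.dump(c,open('w7.pkl','wb')); cv2.imwrite('pics/w7.png',c['color'])
plan((643.5,-201,225,13.5),(643.5,-201,135,13.5),(643.5,-201,115,13.5))
q=np.array([547.2,-223.,0,np.radians(13.5)])
g=cv2.cvtColor(c["color"],cv2.COLOR_BGR2GRAY)
for y in(-20,-10,0,10,20,24): print(y,[(x,int(g[tuple(wproj(c,place(np.array([x,y,115.5]),*q)).round().astype(int)[::-1])])) for x in range(40,125,3)])
print([(y,int(g[tuple(wproj(c,place(np.array([94.,y,115.5]),*q)).round().astype(int)[::-1])])) for y in range(-45,46,3)])
E
```

```text
t 23.82 p [ 642.7 -202.   225.3] yaw 13.33 gap 32.3 F [-0.1  0.   0.7]
xyz [0.8 1.  0.3] r [-0.0003  0.0005 -0.003 ]
xyz [ 0.  0. 90.] r [0. 0. 0.]
xyz [ 0.  0. 20.] r [0. 0. 0.]
-20 [(40, 43), (43, 42), (46, 39), (49, 39), (52, 71), (55, 79), (58, 73), (61, 52), (64, 74), (67, 73), (70, 77), (73, 90), (76, 91), (79, 92), (82, 95), (85, 97), (88, 96), (91, 97), (94, 95), (97, 103), (100, 90), (103, 86), (106, 86), (109, 88), (112, 85), (115, 85), (118, 88), (121, 87), (124, 82)]
-10 [(40, 50), (43, 50), (46, 50), (49, 49), (52, 108), (55, 130), (58, 121), (61, 39), (64, 60), (67, 91), (70, 88), (73, 85), (76, 87), (79, 87), (82, 87), (85, 90), (88, 88), (91, 79), (94, 95), (97, 104), (100, 90), (103, 86), (106, 87), (109, 83), (112, 85), (115, 84), (118, 84), (121, 81), (124, 87)]
0 [(40, 81), (43, 80), (46, 80), (49, 82), (52, 125), (55, 132), (58, 115), (61, 39), (64, 45), (67, 69), (70, 71), (73, 69), (76, 66), (79, 64), (82, 65), (85, 81), (88, 87), (91, 83), (94, 99), (97, 105), (100, 89), (103, 83), (106, 86), (109, 85), (112, 87), (115, 86), (118, 84), (121, 85), (124, 86)]
10
[... 600 characters left out ...]
), (118, 138), (121, 134), (124, 136)]
24 [(40, 193), (43, 192), (46, 192), (49, 148), (52, 117), (55, 134), (58, 113), (61, 44), (64, 94), (67, 159), (70, 155), (73, 153), (76, 152), (79, 152), (82, 149), (85, 148), (88, 147), (91, 147), (94, 132), (97, 148), (100, 127), (103, 64), (106, 121), (109, 122), (112, 125), (115, 126), (118, 141), (121, 139), (124, 135)]
[(-45, 88), (-42, 86), (-39, 87), (-36, 89), (-33, 90), (-30, 86), (-27, 92), (-24, 94), (-21, 95), (-18, 93), (-15, 94), (-12, 92), (-9, 95), (-6, 94), (-3, 96), (0, 99), (3, 144), (6, 136), (9, 132), (12, 133), (15, 132), (18, 132), (21, 133), (24, 132), (27, 133), (30, 130), (33, 94), (36, 124), (39, 123), (42, 121), (45, 124)]
```

>>> {"op": "jog_arm", "data": {
  "commands": [
    {"rx":0,"ry":0,"gripper":0.67,"x":0,"y":2,"z":15,"rz":0},
    {"rx":0,"ry":0,"gripper":0.67,"x":0,"y":2,"z":35,"rz":0},
    {"rx":0,"ry":0,"gripper":0.67,"x":0,"y":2,"z":50,"rz":0},
    {"rx":0,"ry":0,"gripper":0.67,"x":0,"y":2,"z":57,"rz":0},
    {"rx":0,"ry":0,"gripper":0.67,"x":0,"y":2,"z":57,"rz":0}
  ],
  "grip_force": 25
}}

```text
time: 24.23
tcp_pos: [643.9, -200.9, 166.3]
tool_rot: [-0.002, 0.62, 0.785, -0.001]
wrist_force: [-0.2, -0.2, -0.4]
finger_gap: 27.9
gripper_force: 0.0
```

>>> {"op": "jog_arm", "data": {
  "commands": [
    {"rx":0,"ry":0,"gripper":0.67,"x":0,"y":0,"z":0,"rz":0},
    {"rx":0,"ry":0,"gripper":0.67,"x":0,"y":0,"z":0,"rz":0},
    {"rx":0,"ry":0,"gripper":0.67,"x":0,"y":0,"z":0,"rz":0},
    {"rx":0,"ry":0,"gripper":0.67,"x":0,"y":0,"z":0,"rz":0}
  ]
}}

```text
time: 24.57
tcp_pos: [645.9, -200.9, 169.0]
tool_rot: [0.001, 0.62, 0.785, 0.0]
wrist_force: [0.1, -0.5, 0.1]
finger_gap: 28.4
gripper_force: 0.0
```

```bash
python3 - <<'E'
from fitcase import *
from rig import optics
c=optics.camera('wrist'); pickle.dump(c,open('w8.pkl','wb')); cv2.imwrite('pics/w8.png',c['color'])
q=np.array([547.2,-223.,0,np.radians(13.5)])
b=place(np.array([97+2,0,110]),*q)
plan((b[0],b[1],110,13.5)); print(b)
g=cv2.cvtColor(c["color"],cv2.COLOR_BGR2GRAY)
for y in(10,16,20,24): print(y,[(x,int(g[tuple(wproj(c,place(np.array([x,y,113.5]),*q)).round().astype(int)[::-1])])) for x in range(48,115,2)])
E
```

```text
t 24.62 p [ 645.8 -200.9  168.8] yaw 13.37 gap 28.0 F [ 0.6 -0.   0.6]
xyz [ 1.6 -2.1 58.8] r [ 0.0013  0.0007 -0.0022]
[ 643.46462212 -199.88890898  110.        ]
10 [(48, 99), (50, 119), (52, 117), (54, 117), (56, 91), (58, 41), (60, 42), (62, 41), (64, 40), (66, 39), (68, 54), (70, 70), (72, 71), (74, 71), (76, 70), (78, 72), (80, 69), (82, 69), (84, 71), (86, 72), (88, 69), (90, 69), (92, 111), (94, 134), (96, 148), (98, 142), (100, 75), (102, 82), (104, 88), (106, 88), (108, 90), (110, 94), (112, 90), (114, 89)]
16 [(48, 143), (50, 119), (52, 118), (54, 118), (56, 94), (58, 41), (60, 41), (62, 40), (64, 43), (66, 39), (68, 65), (70, 91), (72, 69), (74, 84), (76, 70), (78, 69), (80, 67), (82, 66), (84, 68), (86, 71), (88, 72), (90, 71), (92, 112), (94, 137), (96, 149), (98, 142), (100, 127), (102, 90), (104, 90), (106, 90), (108, 91), (110, 87), (112, 86), (114, 85)]
20 [(48, 116), (50, 137), (52, 135), (54, 119), (56, 90), (58, 41), (60, 38), (62, 62), (64, 62), (66, 87), (68, 86), (70, 84), (72, 84), (74, 75), (76, 77), (78, 75), (80, 71), (82, 72), (84, 123), (86, 122), (88, 120), (90, 120), (92, 114), (94, 136), (96, 150), (98, 142), (100, 128), (102, 89), (104, 91), (106, 90), (108, 89), (110, 89), (112, 86), (114, 85)]
24 [(48, 118), (50, 136), (52, 135), (54, 133), (56, 95), (58, 42), (60, 49), (62, 88), (64, 123), (66, 164), (68, 166), (70, 165), (72, 166), (74, 167), (76, 166), (78, 164), (80, 164), (82, 161), (84, 158), (86, 159), (88, 158), (90, 160), (92, 160), (94, 137), (96, 151), (98, 142), (100, 128), (102, 90), (104, 76), (106, 73), (108, 91), (110, 69), (112, 67), (114, 67)]
```

>>> {"op": "jog_arm", "data": {
  "commands": [
    {"rx":0,"ry":0,"gripper":0.67,"x":1.5,"y":-1.5,"z":10,"rz":0},
    {"rx":0,"ry":0,"gripper":0.67,"x":1.5,"y":-1.5,"z":24,"rz":0},
    {"rx":0,"ry":0,"gripper":0.67,"x":1.5,"y":-1.5,"z":36,"rz":0},
    {"rx":0,"ry":0,"gripper":0.67,"x":1.5,"y":-1.5,"z":40,"rz":0},
    {"rx":0,"ry":0,"gripper":0.67,"x":1.5,"y":-1.5,"z":40,"rz":0}
  ]
}}

```text
time: 25.03
tcp_pos: [642.4, -199.4, 126.0]
tool_rot: [-0.002, 0.62, 0.785, -0.001]
wrist_force: [-0.9, 0.4, 0.5]
finger_gap: 28.2
gripper_force: 0.0
```

>>> {"op": "jog_arm", "data": {
  "commands": [
    {"rx":0,"ry":0,"gripper":0.67,"x":0,"y":-0.5,"z":7,"rz":0},
    {"rx":0,"ry":0,"gripper":0.67,"x":0,"y":-0.5,"z":14,"rz":0},
    {"rx":0,"ry":0,"gripper":0.67,"x":0,"y":-0.5,"z":18,"rz":0},
    {"rx":0,"ry":0,"gripper":0.67,"x":0,"y":-0.5,"z":18,"rz":0},
    {"rx":0,"ry":0,"gripper":0.67,"x":0,"y":-0.5,"z":18,"rz":0}
  ]
}}

```text
time: 25.45
tcp_pos: [650.3, -198.5, 115.7]
tool_rot: [0.006, 0.619, 0.785, 0.005]
wrist_force: [4.2, 2.3, 18.4]
finger_gap: 28.4
gripper_force: 9.8
```

```bash
python3 -c "
from plan import *
plan((641,-200.6,110,13.5))"
```

```text
t 25.45 p [ 650.3 -198.5  115.7] yaw 13.44 gap 28.4 F [ 4.2  2.3 18.4]
xyz [ 0.1 -9.6  5.5] r [ 0.0152  0.0041 -0.001 ]
```

Contact at 18 N: the knuckles probably meet the lid's top edge. I'll back straight out, then push the lid from behind the bar with shut fingers instead.

>>> {"op": "jog_arm", "data": {
  "commands": [
    {"rx":0,"ry":0,"gripper":0.67,"x":0,"y":2,"z":-8,"rz":0},
    {"rx":0,"ry":0,"gripper":0.67,"x":0,"y":4,"z":-20,"rz":0},
    {"rx":0,"ry":0,"gripper":0.67,"x":0,"y":4,"z":-40,"rz":0},
    {"rx":0,"ry":0,"gripper":0.67,"x":0,"y":4,"z":-58,"rz":0},
    {"rx":0,"ry":0,"gripper":0.67,"x":0,"y":4,"z":-58,"rz":0}
  ]
}}

```text
time: 25.87
tcp_pos: [649.2, -199.3, 171.9]
tool_rot: [0.003, 0.62, 0.785, 0.001]
wrist_force: [1.8, -0.6, 0.0]
finger_gap: 28.1
gripper_force: 0.0
```

>>> {"op": "jog_arm", "data": {
  "commands": [
    {"rx":0,"ry":0,"gripper":1,"x":0,"y":10,"z":0,"rz":0},
    {"rx":0,"ry":0,"gripper":1,"x":0,"y":20,"z":0,"rz":0},
    {"rx":0,"ry":0,"gripper":1,"x":0,"y":30,"z":0,"rz":0},
    {"rx":0,"ry":0,"gripper":1,"x":0,"y":30,"z":0,"rz":0},
    {"rx":0,"ry":0,"gripper":1,"x":0,"y":30,"z":0,"rz":0}
  ]
}}

```text
time: 26.28
tcp_pos: [675.7, -191.6, 167.1]
tool_rot: [-0.001, 0.62, 0.785, -0.0]
wrist_force: [-0.3, 0.6, -0.2]
finger_gap: 0.0
gripper_force: 0.0
```

```bash
cat > look.py <<'E'
from fitcase import *
from rig import optics
c=optics.camera('wrist'); pickle.dump(c,open('w9.pkl','wb'))
q=np.array([547.2,-223.,0,np.radians(13.5)])
s=r.sense();d=s["tcp_pos"][:2]-q[:2];print("tcp local",(d[0]*np.cos(q[3])+d[1]*np.sin(q[3])).round(1),(-d[0]*np.sin(q[3])+d[1]*np.cos(q[3])).round(1),s["tcp_pos"].round(1),s["wrist_force"].round(1),s["finger_gap"])
g=cv2.cvtColor(c["color"],cv2.COLOR_BGR2GRAY)
import sys
zz=float(sys.argv[1])
for y in(-10,10,16,24): print(y,[(x,int(g[tuple(wproj(c,place(np.array([x,y,zz]),*q)).round().astype(int)[::-1])])) for x in range(int(sys.argv[2]),int(sys.argv[3]),2)])
E
python3 look.py 113.5 46 120
```

```text
tcp local 131.8 0.2 [ 675.3 -192.1  167.1] [ 0.   0.7 -0.3] 0.3847436154197793
-10 [(46, 41), (48, 67), (50, 134), (52, 133), (54, 131), (56, 105), (58, 66), (60, 42), (62, 40), (64, 41), (66, 38), (68, 42), (70, 40), (72, 39), (74, 40), (76, 81), (78, 92), (80, 93), (82, 92), (84, 95), (86, 92), (88, 92), (90, 90), (92, 88), (94, 87), (96, 89), (98, 102), (100, 109), (102, 96), (104, 86), (106, 73), (108, 90), (110, 90), (112, 89), (114, 89), (116, 90), (118, 87)]
10 [(46, 135), (48, 134), (50, 137), (52, 134), (54, 135), (56, 115), (58, 53), (60, 41), (62, 43), (64, 39), (66, 37), (68, 39), (70, 41), (72, 39), (74, 40), (76, 42), (78, 44), (80, 50), (82, 72), (84, 74), (86, 73), (88, 77), (90, 72), (92, 70), (94, 70), (96, 135), (98, 141), (100, 151), (102, 139), (104, 123), (106, 80), (108, 75), (110, 88), (112, 88), (114, 87), (116, 88), (118, 90)]
16 [(46, 139), (48, 133), (50, 136), (52, 136), (54, 135), (56, 115), (58, 52), (60, 42), (62, 39), (64, 39), (66, 41), (68, 39), (70, 38), (72, 39), (74, 39), (76, 40), (78, 46), (80, 63), (82, 70), (84, 70), (86, 89), (88, 73), (90, 71), (92, 67), (94, 70), (96, 128), (98, 139), (100, 151), (102, 142), (104, 120), (106, 75), (108, 66), (110, 67), (112, 70), (114, 92), (116, 93), (118, 93)]
24 [(46, 197), (48, 149), (50, 133), (52, 136), (54, 135), (56, 110), (58, 47), (60, 41), (62, 39), (64, 45), (66, 88), (68, 92), (70, 166), (72, 168), (74, 185), (76, 182), (78, 182), (80, 178), (82, 177), (84, 175), (86, 173), (88, 172), (90, 171), (92, 171), (94, 168), (96, 168), (98, 142), (100, 152), (102, 139), (104, 123), (106, 89), (108, 126), (110, 127), (112, 138), (114, 92), (116, 91), (118, 90)]
```

>>> {"op": "jog_arm", "data": {
  "commands": [
    {"rx":0,"ry":0,"gripper":1,"x":0,"y":0,"z":12,"rz":0},
    {"rx":0,"ry":0,"gripper":1,"x":0,"y":0,"z":30,"rz":0},
    {"rx":0,"ry":0,"gripper":1,"x":0,"y":0,"z":46,"rz":0},
    {"rx":0,"ry":0,"gripper":1,"x":0,"y":0,"z":54,"rz":0},
    {"rx":0,"ry":0,"gripper":1,"x":0,"y":0,"z":54,"rz":0}
  ]
}}

```text
time: 26.75
tcp_pos: [673.8, -192.0, 110.9]
tool_rot: [-0.002, 0.62, 0.785, -0.001]
wrist_force: [-0.7, -0.5, -0.4]
finger_gap: -0.0
gripper_force: 0.0
```

>>> {"op": "jog_arm", "data": {
  "commands": [
    {"rx":0,"ry":0,"gripper":1,"x":0,"y":-2,"z":0,"rz":0},
    {"rx":0,"ry":0,"gripper":1,"x":0,"y":-5,"z":0,"rz":0},
    {"rx":0,"ry":0,"gripper":1,"x":0,"y":-8,"z":0,"rz":0},
    {"rx":0,"ry":0,"gripper":1,"x":0,"y":-11,"z":0,"rz":0},
    {"rx":0,"ry":0,"gripper":1,"x":0,"y":-14,"z":0,"rz":0}
  ]
}}

```text
time: 27.17
tcp_pos: [662.6, -195.4, 114.8]
tool_rot: [0.001, 0.62, 0.785, 0.0]
wrist_force: [2.7, -0.0, 2.4]
finger_gap: 0.1
gripper_force: 2.9
```

>>> {"op": "jog_arm", "data": {
  "commands": [
    {"rx":0,"ry":0,"gripper":1,"x":0,"y":-2,"z":0,"rz":0},
    {"rx":0,"ry":0,"gripper":1,"x":0,"y":-5,"z":0,"rz":0},
    {"rx":0,"ry":0,"gripper":1,"x":0,"y":-8,"z":0,"rz":0},
    {"rx":0,"ry":0,"gripper":1,"x":0,"y":-8,"z":0,"rz":0}
  ]
}}

```text
time: 27.5
tcp_pos: [659.8, -196.1, 117.3]
tool_rot: [0.005, 0.62, 0.785, 0.004]
wrist_force: [7.3, 0.7, 7.2]
finger_gap: -0.4
gripper_force: 4.5
```

```bash
python3 look.py 115 60 120
```

```text
tcp local 115.8 -0.2 [ 659.8 -196.1  117.3] [7.  1.3 8. ] 0.045208073372965396
-10 [(60, 43), (62, 41), (64, 43), (66, 45), (68, 42), (70, 43), (72, 41), (74, 43), (76, 67), (78, 65), (80, 57), (82, 79), (84, 94), (86, 98), (88, 93), (90, 92), (92, 88), (94, 100), (96, 54), (98, 16), (100, 20), (102, 22), (104, 16), (106, 18), (108, 17), (110, 14), (112, 24), (114, 23), (116, 25), (118, 45)]
10 [(60, 41), (62, 44), (64, 44), (66, 41), (68, 42), (70, 43), (72, 45), (74, 45), (76, 43), (78, 54), (80, 75), (82, 97), (84, 94), (86, 91), (88, 92), (90, 98), (92, 95), (94, 134), (96, 84), (98, 86), (100, 83), (102, 75), (104, 93), (106, 96), (108, 96), (110, 63), (112, 61), (114, 19), (116, 10), (118, 62)]
16 [(60, 41), (62, 43), (64, 41), (66, 42), (68, 41), (70, 44), (72, 43), (74, 42), (76, 44), (78, 44), (80, 74), (82, 77), (84, 80), (86, 76), (88, 73), (90, 73), (92, 73), (94, 133), (96, 152), (98, 151), (100, 140), (102, 76), (104, 98), (106, 94), (108, 95), (110, 94), (112, 94), (114, 93), (116, 94), (118, 94)]
24 [(60, 42), (62, 89), (64, 90), (66, 163), (68, 167), (70, 169), (72, 170), (74, 168), (76, 167), (78, 167), (80, 168), (82, 168), (84, 180), (86, 185), (88, 183), (90, 182), (92, 179), (94, 140), (96, 152), (98, 153), (100, 138), (102, 108), (104, 74), (106, 91), (108, 98), (110, 98), (112, 97), (114, 94), (116, 91), (118, 92)]
```

>>> {"op": "jog_arm", "data": {
  "commands": [
    {"rx":0,"ry":0,"gripper":1,"x":0,"y":-3,"z":-2,"rz":0},
    {"rx":0,"ry":0,"gripper":1,"x":0,"y":-6,"z":-4,"rz":0},
    {"rx":0,"ry":0,"gripper":1,"x":0,"y":-9,"z":-6,"rz":0},
    {"rx":0,"ry":0,"gripper":1,"x":0,"y":-12,"z":-8,"rz":0},
    {"rx":0,"ry":0,"gripper":1,"x":0,"y":-15,"z":-9,"rz":0}
  ]
}}

```text
time: 27.97
tcp_pos: [646.2, -199.4, 127.1]
tool_rot: [0.005, 0.62, 0.785, 0.004]
wrist_force: [7.0, 2.5, 11.2]
finger_gap: -0.3
gripper_force: 5.8
```

```bash
python3 look.py 120 50 110 | head -1; python3 look.py 120 50 110| tail -2
```

```text
tcp local 101.3 -0.2 [ 645.8 -199.6  127.4] [ 6.1  1.3 10.1] -0.2534124149870255
16 [(50, 49), (52, 49), (54, 50), (56, 48), (58, 50), (60, 50), (62, 49), (64, 46), (66, 45), (68, 48), (70, 43), (72, 65), (74, 76), (76, 76), (78, 114), (80, 145), (82, 155), (84, 150), (86, 137), (88, 107), (90, 94), (92, 95), (94, 96), (96, 97), (98, 97), (100, 96), (102, 94), (104, 95), (106, 94), (108, 96)]
24 [(50, 153), (52, 174), (54, 175), (56, 155), (58, 156), (60, 154), (62, 155), (64, 155), (66, 154), (68, 169), (70, 174), (72, 155), (74, 155), (76, 173), (78, 163), (80, 144), (82, 154), (84, 151), (86, 141), (88, 97), (90, 95), (92, 94), (94, 91), (96, 91), (98, 91), (100, 94), (102, 97), (104, 97), (106, 97), (108, 92)]
```

>>> {"op": "jog_arm", "data": {
  "commands": [
    {"rx":0,"ry":0,"gripper":1,"x":0,"y":-4,"z":-1,"rz":0},
    {"rx":0,"ry":0,"gripper":1,"x":0,"y":-8,"z":-2,"rz":0},
    {"rx":0,"ry":0,"gripper":1,"x":0,"y":-12,"z":-3,"rz":0},
    {"rx":0,"ry":0,"gripper":1,"x":0,"y":-16,"z":-3,"rz":0},
    {"rx":0,"ry":0,"gripper":1,"x":0,"y":-20,"z":-4,"rz":0}
  ]
}}

```text
time: 28.48
tcp_pos: [622.1, -204.9, 128.5]
tool_rot: [0.002, 0.62, 0.785, 0.001]
wrist_force: [1.0, -0.4, 0.9]
finger_gap: 0.1
gripper_force: 0.7
```

```bash
python3 look.py 126 30 90 > o; head -1 o; tail -2 o
```

```text
tcp local 74.8 -0.0 [ 619.9 -205.6  127.7] [-0.8 -0.   0.1] -0.1194222353860879
16 [(30, 79), (32, 80), (34, 80), (36, 81), (38, 79), (40, 80), (42, 79), (44, 71), (46, 58), (48, 58), (50, 58), (52, 132), (54, 147), (56, 152), (58, 146), (60, 127), (62, 78), (64, 79), (66, 75), (68, 74), (70, 74), (72, 97), (74, 96), (76, 96), (78, 92), (80, 91), (82, 94), (84, 93), (86, 94), (88, 96)]
24 [(30, 92), (32, 112), (34, 125), (36, 134), (38, 140), (40, 143), (42, 143), (44, 143), (46, 143), (48, 158), (50, 156), (52, 149), (54, 165), (56, 174), (58, 157), (60, 127), (62, 81), (64, 76), (66, 76), (68, 76), (70, 72), (72, 91), (74, 96), (76, 93), (78, 95), (80, 94), (82, 93), (84, 88), (86, 94), (88, 95)]
```

>>> {"op": "jog_arm", "data": {
  "commands": [
    {"rx":0,"ry":0,"gripper":1,"x":0,"y":-4,"z":0,"rz":0},
    {"rx":0,"ry":0,"gripper":1,"x":0,"y":-8,"z":0,"rz":0},
    {"rx":0,"ry":0,"gripper":1,"x":0,"y":-12,"z":0,"rz":0},
    {"rx":0,"ry":0,"gripper":1,"x":0,"y":-16,"z":0,"rz":0},
    {"rx":0,"ry":0,"gripper":1,"x":0,"y":-20,"z":1,"rz":0}
  ]
}}

```text
time: 28.95
tcp_pos: [600.5, -209.9, 125.6]
tool_rot: [-0.0, 0.62, 0.785, -0.0]
wrist_force: [0.8, -0.2, 0.3]
finger_gap: -0.1
gripper_force: 0.4
```

>>> {"op": "jog_arm", "data": {
  "commands": [
    {"rx":0,"ry":0,"gripper":1,"x":0,"y":-3,"z":0,"rz":0},
    {"rx":0,"ry":0,"gripper":1,"x":0,"y":-6,"z":1,"rz":0},
    {"rx":0,"ry":0,"gripper":1,"x":0,"y":-9,"z":1,"rz":0},
    {"rx":0,"ry":0,"gripper":1,"x":0,"y":-12,"z":2,"rz":0},
    {"rx":0,"ry":0,"gripper":1,"x":0,"y":-12,"z":2,"rz":0}
  ]
}}

```text
time: 29.37
tcp_pos: [588.6, -212.8, 123.7]
tool_rot: [-0.001, 0.62, 0.785, -0.0]
wrist_force: [-0.2, 0.2, 0.3]
finger_gap: -0.1
gripper_force: 0.0
```

```bash
python3 look.py 127 0 60 > o; head -1 o; tail -2 o
```

```text
tcp local 42.9 0.2 [ 588.9 -212.8  123.8] [ 0.2 -1.   0.1] -0.46238080428209916
16 [(0, 110), (2, 111), (4, 111), (6, 112), (8, 110), (10, 111), (12, 112), (14, 72), (16, 70), (18, 125), (20, 145), (22, 150), (24, 145), (26, 122), (28, 70), (30, 72), (32, 59), (34, 60), (36, 61), (38, 63), (40, 62), (42, 10), (44, 62), (46, 62), (48, 61), (50, 81), (52, 94), (54, 92), (56, 97), (58, 94)]
24 [(0, 112), (2, 110), (4, 111), (6, 111), (8, 104), (10, 107), (12, 100), (14, 100), (16, 101), (18, 143), (20, 165), (22, 151), (24, 145), (26, 128), (28, 67), (30, 59), (32, 59), (34, 58), (36, 60), (38, 59), (40, 59), (42, 71), (44, 72), (46, 72), (48, 66), (50, 73), (52, 74), (54, 94), (56, 93), (58, 95)]
```

>>> {"op": "jog_arm", "data": {
  "commands": [
    {"rx":0,"ry":0,"gripper":1,"x":0,"y":3,"z":-8,"rz":0},
    {"rx":0,"ry":0,"gripper":1,"x":0,"y":3,"z":-20,"rz":0},
    {"rx":0,"ry":0,"gripper":1,"x":0,"y":3,"z":-34,"rz":0},
    {"rx":0,"ry":0,"gripper":1,"x":0,"y":3,"z":-34,"rz":0},
    {"rx":0,"ry":0,"gripper":1,"x":0,"y":0,"z":-34,"rz":0}
  ]
}}

```text
time: 29.83
tcp_pos: [591.2, -212.3, 159.5]
tool_rot: [0.002, 0.62, 0.785, 0.001]
wrist_force: [0.7, -0.0, 0.1]
finger_gap: 0.1
gripper_force: 0.0
```

>>> {"op": "jog_arm", "data": {
  "commands": [
    {"rx":0,"ry":0,"gripper":1,"x":0,"y":-7,"z":0,"rz":0},
    {"rx":0,"ry":0,"gripper":1,"x":0,"y":-15,"z":0,"rz":0},
    {"rx":0,"ry":0,"gripper":1,"x":0,"y":-23,"z":0,"rz":0},
    {"rx":0,"ry":0,"gripper":1,"x":0,"y":-27,"z":0,"rz":0},
    {"rx":0,"ry":0,"gripper":1,"x":0,"y":-27,"z":0,"rz":0}
  ]
}}

```text
time: 30.25
tcp_pos: [561.4, -219.6, 157.5]
tool_rot: [-0.001, 0.62, 0.784, -0.001]
wrist_force: [0.4, 0.3, 0.6]
finger_gap: 0.2
gripper_force: 0.0
```

```bash
python3 look.py 126.5 0 60 > o; head -1 o; tail -2 o
```

```text
tcp local 15.7 0.1 [ 562.5 -219.3  157.8] [ 1.1  0.5 -0. ] 0.13067322203917553
16 [(0, 100), (2, 99), (4, 100), (6, 56), (8, 59), (10, 59), (12, 68), (14, 72), (16, 71), (18, 113), (20, 135), (22, 83), (24, 145), (26, 132), (28, 72), (30, 57), (32, 60), (34, 68), (36, 69), (38, 71), (40, 73), (42, 76), (44, 91), (46, 91), (48, 94), (50, 92), (52, 90), (54, 91), (56, 141), (58, 140)]
24 [(0, 98), (2, 99), (4, 100), (6, 99), (8, 100), (10, 99), (12, 96), (14, 98), (16, 108), (18, 113), (20, 135), (22, 149), (24, 148), (26, 136), (28, 90), (30, 77), (32, 79), (34, 98), (36, 99), (38, 99), (40, 97), (42, 129), (44, 145), (46, 142), (48, 146), (50, 146), (52, 142), (54, 142), (56, 145), (58, 144)]
```

>>> {"op": "jog_arm", "data": {
  "commands": [
    {"rx":0,"ry":0,"gripper":1,"x":0,"y":0,"z":4,"rz":0},
    {"rx":0,"ry":0,"gripper":1,"x":0,"y":0,"z":8,"rz":0},
    {"rx":0,"ry":0,"gripper":1,"x":0,"y":0,"z":12,"rz":0},
    {"rx":0,"ry":0,"gripper":1,"x":0,"y":0,"z":15,"rz":0},
    {"rx":0,"ry":0,"gripper":1,"x":0,"y":-2,"z":17,"rz":0}
  ]
}}

```text
time: 30.72
tcp_pos: [561.1, -219.1, 142.2]
tool_rot: [-0.0, 0.62, 0.785, -0.001]
wrist_force: [-7.2, 1.8, 22.5]
finger_gap: 0.1
gripper_force: 11.1
```

>>> {"op": "jog_arm", "data": {
  "commands": [
    {"rx":0,"ry":0,"gripper":1,"x":0,"y":-2,"z":2,"rz":0},
    {"rx":0,"ry":0,"gripper":1,"x":0,"y":-4,"z":3.5,"rz":0},
    {"rx":0,"ry":0,"gripper":1,"x":0,"y":-6,"z":5,"rz":0},
    {"rx":0,"ry":0,"gripper":1,"x":0,"y":-8,"z":6.5,"rz":0},
    {"rx":0,"ry":0,"gripper":1,"x":0,"y":-10,"z":8,"rz":0}
  ]
}}

```text
time: 31.13
tcp_pos: [547.2, -222.5, 135.0]
tool_rot: [-0.003, 0.62, 0.784, -0.004]
wrist_force: [-15.3, 0.4, 26.8]
finger_gap: -0.3
gripper_force: 14.5
```

```bash
python3 look.py 119 -20 40 > o; head -1 o; tail -2 o
```

```text
tcp local -1.0 0.5 [ 546.1 -222.8  134.4] [-14.5  -0.2  24.1] -0.06368264272204967
16 [(-20, 110), (-18, 109), (-16, 109), (-14, 68), (-12, 62), (-10, 63), (-8, 61), (-6, 63), (-4, 60), (-2, 63), (0, 64), (2, 71), (4, 80), (6, 83), (8, 86), (10, 80), (12, 64), (14, 61), (16, 68), (18, 67), (20, 63), (22, 63), (24, 64), (26, 66), (28, 70), (30, 76), (32, 76), (34, 76), (36, 76), (38, 89)]
24 [(-20, 109), (-18, 110), (-16, 110), (-14, 109), (-12, 110), (-10, 110), (-8, 108), (-6, 109), (-4, 77), (-2, 98), (0, 82), (2, 120), (4, 144), (6, 152), (8, 147), (10, 127), (12, 62), (14, 63), (16, 61), (18, 61), (20, 62), (22, 73), (24, 109), (26, 109), (28, 107), (30, 107), (32, 107), (34, 108), (36, 78), (38, 91)]
```

>>> {"op": "jog_arm", "data": {
  "commands": [
    {"rx":0,"ry":0,"gripper":1,"x":0,"y":0,"z":2,"rz":0},
    {"rx":0,"ry":0,"gripper":1,"x":0,"y":-1,"z":4,"rz":0},
    {"rx":0,"ry":0,"gripper":1,"x":0,"y":-2,"z":6,"rz":0},
    {"rx":0,"ry":0,"gripper":1,"x":0,"y":-4,"z":8,"rz":0},
    {"rx":0,"ry":0,"gripper":1,"x":0,"y":-5,"z":10,"rz":0}
  ]
}}

```text
time: 31.6
tcp_pos: [533.5, -225.9, 123.3]
tool_rot: [-0.009, 0.621, 0.783, -0.01]
wrist_force: [-29.8, -2.4, 32.2]
finger_gap: -0.2
gripper_force: 19.9
```

```bash
python3 look.py 108 -30 30 > o; head -1 o; tail -2 o
```

```text
tcp local -14.9 0.4 [ 532.6 -226.1  122.6] [-27.5  -2.8  27.1] 0.07757302658835817
16 [(-30, 133), (-28, 134), (-26, 132), (-24, 68), (-22, 79), (-20, 81), (-18, 65), (-16, 64), (-14, 66), (-12, 67), (-10, 79), (-8, 85), (-6, 85), (-4, 77), (-2, 64), (0, 64), (2, 66), (4, 66), (6, 65), (8, 64), (10, 65), (12, 66), (14, 62), (16, 62), (18, 65), (20, 115), (22, 115), (24, 115), (26, 96), (28, 113)]
24 [(-30, 119), (-28, 118), (-26, 119), (-24, 119), (-22, 119), (-20, 119), (-18, 120), (-16, 120), (-14, 95), (-12, 116), (-10, 140), (-8, 151), (-6, 147), (-4, 130), (-2, 72), (0, 65), (2, 65), (4, 66), (6, 65), (8, 89), (10, 88), (12, 116), (14, 116), (16, 116), (18, 115), (20, 115), (22, 115), (24, 116), (26, 114), (28, 114)]
```

>>> {"op": "jog_arm", "data": {
  "commands": [
    {"rx":0,"ry":0,"gripper":1,"x":0,"y":0,"z":-8,"rz":0},
    {"rx":0,"ry":0,"gripper":1,"x":0,"y":0,"z":-20,"rz":0},
    {"rx":0,"ry":0,"gripper":1,"x":0,"y":0,"z":-28,"rz":0},
    {"rx":0,"ry":0,"gripper":1,"x":0,"y":0,"z":-28,"rz":0},
    {"rx":0,"ry":0,"gripper":1,"x":0,"y":0,"z":-28,"rz":0}
  ]
}}

```text
time: 32.07
tcp_pos: [548.0, -222.4, 151.5]
tool_rot: [0.001, 0.62, 0.785, 0.001]
wrist_force: [1.8, -0.1, -0.1]
finger_gap: -0.1
gripper_force: 0.0
```

```bash
python3 look.py 108 -30 30 > o; head -1 o; tail -2 o; python3 -c "
from plan import *
from geo import place
b=place(np.array([-7,0,140.]),547.2,-223,0,np.radians(13.5)); plan((*b,13.5))"
```

```text
tcp local 0.3 0.5 [ 547.4 -222.4  150.9] [0.6 0.3 0.1] -0.021870934176984345
16 [(-30, 130), (-28, 129), (-26, 128), (-24, 130), (-22, 129), (-20, 130), (-18, 129), (-16, 129), (-14, 130), (-12, 130), (-10, 103), (-8, 134), (-6, 149), (-4, 149), (-2, 137), (0, 97), (2, 61), (4, 63), (6, 62), (8, 64), (10, 64), (12, 73), (14, 78), (16, 75), (18, 67), (20, 78), (22, 65), (24, 64), (26, 59), (28, 105)]
24 [(-30, 131), (-28, 129), (-26, 115), (-24, 116), (-22, 115), (-20, 113), (-18, 117), (-16, 115), (-14, 115), (-12, 114), (-10, 104), (-8, 135), (-6, 150), (-4, 149), (-2, 137), (0, 96), (2, 101), (4, 114), (6, 114), (8, 115), (10, 114), (12, 113), (14, 113), (16, 113), (18, 114), (20, 112), (22, 113), (24, 111), (26, 112), (28, 112)]
t 32.12 p [ 547.4 -222.4  150.9] yaw 13.41 gap -0.0 F [0.6 0.3 0.1]
xyz [-0.5 -7.3 10.9] r [ 0.0009  0.0001 -0.0016]
```

>>> {"op": "jog_arm", "data": {
  "commands": [
    {"rx":0,"ry":0,"gripper":0.6,"x":0,"y":-5,"z":-4,"rz":0},
    {"rx":0,"ry":0,"gripper":0.6,"x":0,"y":-5,"z":-4,"rz":0},
    {"rx":0,"ry":0,"gripper":0.6,"x":0,"y":-5,"z":-4,"rz":0},
    {"rx":0,"ry":0,"gripper":0.6,"x":0,"y":-5,"z":4,"rz":0},
    {"rx":0,"ry":0,"gripper":0.6,"x":0,"y":-5,"z":14,"rz":0}
  ]
}}

```text
time: 32.53
tcp_pos: [542.4, -224.0, 136.8]
tool_rot: [0.001, 0.62, 0.785, 0.0]
wrist_force: [-0.0, -1.0, -0.7]
finger_gap: 34.2
gripper_force: 0.0
```

>>> {"op": "jog_arm", "data": {
  "commands": [
    {"rx":0,"ry":0,"gripper":0.6,"x":0,"y":0,"z":8,"rz":0},
    {"rx":0,"ry":0,"gripper":0.6,"x":0,"y":0,"z":16,"rz":0},
    {"rx":0,"ry":0,"gripper":0.6,"x":0,"y":0,"z":24,"rz":0},
    {"rx":0,"ry":0,"gripper":0.6,"x":0,"y":0,"z":30,"rz":0},
    {"rx":0,"ry":0,"gripper":0.6,"x":0,"y":0,"z":30,"rz":0}
  ]
}}

```text
time: 32.95
tcp_pos: [540.9, -223.5, 105.2]
tool_rot: [-0.001, 0.62, 0.785, -0.0]
wrist_force: [0.1, 0.2, -0.0]
finger_gap: 33.9
gripper_force: 0.0
```

>>> {"op": "jog_arm", "data": {
  "commands": [
    {"rx":0,"ry":0,"gripper":1,"x":0,"y":0,"z":0,"rz":0},
    {"rx":0,"ry":0,"gripper":1,"x":0,"y":0,"z":0,"rz":0},
    {"rx":0,"ry":0,"gripper":1,"x":0,"y":0,"z":0,"rz":0},
    {"rx":0,"ry":0,"gripper":1,"x":0,"y":0,"z":0,"rz":0},
    {"rx":0,"ry":0,"gripper":1,"x":0,"y":0,"z":0,"rz":0}
  ],
  "grip_force": 60
}}

```text
time: 33.37
tcp_pos: [542.3, -223.8, 107.2]
tool_rot: [0.0, 0.62, 0.785, 0.0]
wrist_force: [1.9, 0.2, -1.7]
finger_gap: 8.8
gripper_force: 58.5
```

```bash
python3 look.py 110 -30 30 > o; head -1 o; tail -1 o
```

```text
tcp local -4.9 0.4 [ 542.3 -223.8  107.3] [ 0.8  0.7 -0.5] 9.005472569589136
24 [(-30, 117), (-28, 119), (-26, 118), (-24, 116), (-22, 118), (-20, 119), (-18, 117), (-16, 109), (-14, 84), (-12, 64), (-10, 117), (-8, 142), (-6, 152), (-4, 145), (-2, 123), (0, 67), (2, 65), (4, 64), (6, 65), (8, 65), (10, 65), (12, 62), (14, 64), (16, 65), (18, 88), (20, 113), (22, 114), (24, 113), (26, 112), (28, 112)]
```

>>> {"op": "jog_arm", "data": {
  "commands": [
    {"rx":0,"ry":0,"gripper":1,"x":0,"y":-1.5,"z":1.5,"rz":0},
    {"rx":0,"ry":0,"gripper":1,"x":0,"y":-3,"z":3,"rz":0},
    {"rx":0,"ry":0,"gripper":1,"x":0,"y":-4.5,"z":4.7,"rz":0},
    {"rx":0,"ry":0,"gripper":1,"x":0,"y":-6,"z":6.5,"rz":0},
    {"rx":0,"ry":0,"gripper":1,"x":0,"y":-7.5,"z":8.3,"rz":0}
  ]
}}

```text
time: 33.83
tcp_pos: [535.5, -225.5, 99.2]
tool_rot: [0.001, 0.62, 0.785, 0.001]
wrist_force: [1.2, 1.0, 3.4]
finger_gap: 8.5
gripper_force: 59.7
```

```bash
python3 look.py 102 -30 30 > o; head -1 o; tail -1 o
```

```text
tcp local -12.4 0.3 [ 535.1 -225.6   98.7] [1.  1.2 2. ] 8.691973761463089
24 [(-30, 121), (-28, 121), (-26, 121), (-24, 121), (-22, 66), (-20, 65), (-18, 83), (-16, 134), (-14, 147), (-12, 150), (-10, 140), (-8, 100), (-6, 64), (-4, 65), (-2, 65), (0, 64), (2, 65), (4, 65), (6, 64), (8, 63), (10, 100), (12, 119), (14, 118), (16, 118), (18, 117), (20, 117), (22, 116), (24, 116), (26, 116), (28, 115)]
```

>>> {"op": "jog_arm", "data": {
  "commands": [
    {"rx":0,"ry":0,"gripper":1,"x":0,"y":-1.3,"z":1.5,"rz":0},
    {"rx":0,"ry":0,"gripper":1,"x":0,"y":-2.5,"z":3,"rz":0},
    {"rx":0,"ry":0,"gripper":1,"x":0,"y":-3.5,"z":4.4,"rz":0},
    {"rx":0,"ry":0,"gripper":1,"x":0,"y":-4.3,"z":5.5,"rz":0},
    {"rx":0,"ry":0,"gripper":1,"x":0,"y":-5,"z":6.5,"rz":0}
  ]
}}

```text
time: 34.3
tcp_pos: [530.6, -226.6, 92.1]
tool_rot: [0.001, 0.62, 0.785, 0.001]
wrist_force: [2.5, 1.3, 1.4]
finger_gap: 8.8
gripper_force: 60.3
```

>>> {"op": "jog_arm", "data": {
  "commands": [
    {"rx":0,"ry":0,"gripper":1,"x":0,"y":-0.3,"z":0.6,"rz":0},
    {"rx":0,"ry":0,"gripper":1,"x":0,"y":-0.5,"z":1.2,"rz":0},
    {"rx":0,"ry":0,"gripper":1,"x":0,"y":-0.7,"z":1.8,"rz":0},
    {"rx":0,"ry":0,"gripper":1,"x":0,"y":-0.7,"z":1.8,"rz":0}
  ]
}}

```text
time: 34.63
tcp_pos: [530.0, -226.8, 91.1]
tool_rot: [0.001, 0.62, 0.785, 0.0]
wrist_force: [1.8, 0.7, 7.0]
finger_gap: 8.8
gripper_force: 61.0
```

>>> {"op": "jog_arm", "data": {
  "commands": [
    {"rx":0,"ry":0,"gripper":1,"x":0,"y":0,"z":1.5,"rz":0},
    {"rx":0,"ry":0,"gripper":1,"x":0,"y":0,"z":3,"rz":0},
    {"rx":0,"ry":0,"gripper":1,"x":0,"y":0,"z":3,"rz":0},
    {"rx":0,"ry":0,"gripper":1,"x":0,"y":0,"z":3,"rz":0}
  ]
}}

```text
time: 34.97
tcp_pos: [530.0, -226.9, 90.7]
tool_rot: [0.001, 0.62, 0.785, -0.0]
wrist_force: [-3.2, 3.5, 27.2]
finger_gap: 8.7
gripper_force: 63.2
```

```bash
python3 look.py 95 -40 20 > o; head -1 o; tail -1 o
```

```text
tcp local -17.6 0.3 [ 530.  -226.9   90.7] [-3.1  2.8 28.1] 9.027201105631425
24 [(-40, 119), (-38, 121), (-36, 120), (-34, 120), (-32, 119), (-30, 72), (-28, 65), (-26, 64), (-24, 67), (-22, 133), (-20, 149), (-18, 152), (-16, 138), (-14, 115), (-12, 63), (-10, 62), (-8, 65), (-6, 65), (-4, 63), (-2, 64), (0, 66), (2, 62), (4, 65), (6, 108), (8, 119), (10, 120), (12, 119), (14, 119), (16, 119), (18, 118)]
```

Firm stop at 27 N with the bar at local x -18, which is where it should be when closed. I'll relieve the load, release and retreat.

>>> {"op": "jog_arm", "data": {
  "commands": [
    {"rx":0,"ry":0,"gripper":1,"x":0,"y":0,"z":-2.5,"rz":0},
    {"rx":0,"ry":0,"gripper":0.6,"x":0,"y":0,"z":-2.5,"rz":0},
    {"rx":0,"ry":0,"gripper":0.6,"x":0,"y":0,"z":-2.5,"rz":0},
    {"rx":0,"ry":0,"gripper":0.6,"x":0,"y":0,"z":-2.5,"rz":0},
    {"rx":0,"ry":0,"gripper":0.6,"x":0,"y":0,"z":-2.5,"rz":0}
  ]
}}

```text
time: 35.43
tcp_pos: [527.5, -227.2, 88.8]
tool_rot: [-0.001, 0.62, 0.784, -0.001]
wrist_force: [0.4, 0.1, 0.5]
finger_gap: 33.9
gripper_force: 0.0
```

>>> {"op": "jog_arm", "data": {
  "commands": [
    {"rx":0,"ry":0,"gripper":0.6,"x":0,"y":0,"z":-8,"rz":0},
    {"rx":0,"ry":0,"gripper":0.6,"x":0,"y":0,"z":-25,"rz":0},
    {"rx":0,"ry":0,"gripper":0.6,"x":0,"y":0,"z":-55,"rz":0},
    {"rx":0,"ry":0,"gripper":0.6,"x":0,"y":0,"z":-85,"rz":0},
    {"rx":0,"ry":0,"gripper":0.6,"x":0,"y":0,"z":-110,"rz":0}
  ]
}}

```text
time: 35.85
tcp_pos: [528.9, -226.9, 201.7]
tool_rot: [-0.0, 0.62, 0.785, 0.0]
wrist_force: [0.4, -0.4, 0.3]
finger_gap: 34.2
gripper_force: 0.0
```

>>> {"op": "jog_arm", "data": {
  "commands": [
    {"rx":0,"ry":0,"gripper":0.6,"x":0,"y":0,"z":0,"rz":0},
    {"rx":0,"ry":0,"gripper":0.6,"x":0,"y":0,"z":0,"rz":0},
    {"rx":0,"ry":0,"gripper":0.6,"x":0,"y":0,"z":0,"rz":0},
    {"rx":0,"ry":0,"gripper":0.6,"x":0,"y":0,"z":0,"rz":0},
    {"rx":0,"ry":0,"gripper":0.6,"x":0,"y":0,"z":0,"rz":0}
  ]
}}

```text
time: 36.27
tcp_pos: [528.2, -226.7, 198.5]
tool_rot: [-0.001, 0.62, 0.785, -0.0]
wrist_force: [-0.6, -0.3, 0.5]
finger_gap: 33.7
gripper_force: 0.0
```

```bash
python3 look.py 95 -40 20 > o; head -1 o; tail -1 o
python3 - <<'E'
from rig import optics
import cv2,pickle,numpy as np
a=pickle.load(open("d0.pkl","rb"))
for n in("top","side"):
    c=optics.camera(n)["color"]; d=cv2.absdiff(c,a[n]["color"]).max(2)
    R={"top":{"tray":(340,105,410,160),"bin":(130,218,192,282),"bracket":(345,248,385,298)},"side":{"tray":(270,125,333,172),"bin":(210,300,295,380),"bracket":(376,186,414,232)}}[n]
    for k,(x,y,X,Y) in R.items(): print(n,k,"changed px frac",round(float((d[y:Y,x:X]>40).mean()),3))
E
```

```text
tcp local -19.2 0.8 [ 528.3 -226.7  198.6] [ 0.6 -0.   0.7] 34.178097785927825
24 [(-40, 137), (-38, 137), (-36, 137), (-34, 136), (-32, 136), (-30, 136), (-28, 136), (-26, 136), (-24, 124), (-22, 119), (-20, 141), (-18, 151), (-16, 136), (-14, 121), (-12, 78), (-10, 118), (-8, 119), (-6, 133), (-4, 135), (-2, 125), (0, 123), (2, 118), (4, 134), (6, 123), (8, 118), (10, 118), (12, 118), (14, 118), (16, 117), (18, 117)]
top tray changed px frac 0.0
top bin changed px frac 0.0
top bracket changed px frac 0.0
side tray changed px frac 0.0
side bin changed px frac 0.0
side bracket changed px frac 0.0
```

The lid is closed with the bar still at local x -18. The tray, bin and bracket are unchanged in both views, so I'm handing the job in.

```bash
python3 -c "
from rig import r
print(r.finish_job())"
```

```text
the job is handed in; nothing more can be done
None
```

The job is handed in at about 36 s: the block was swept about half pressed (by wrist force), set down, regrasped by its long sides and lowered into the case, the lid was closed to a firm stop after I backed out of a failed handle grasp (18 N contact) and pushed it shut instead, and the tray, bin and bracket did not move.

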